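# Check pressed incense bars with an infrared thermometer and lift them out of the mould

## Task

Before the pressed incense bars come out of the open mould each one has to be measured: take the infrared thermometer from its stand and, going from the bar nearest the robot to the farthest, point it at the middle of each bar's top from about 10 cm away, without touching, and hold it steady on that spot for two seconds. Lay the thermometer back in its stand as it was, then lift every bar out of the mould and lay it gently, the same way up, flat in the wooden drying tray, with a finger's width of air between the bars. Drop nothing, and leave the jars, bottle, dish, brush and tamper where they are.

Things in the scene. Friction and masses are not known exactly. Their poses are not given: they have to be found in the camera images.
- mould: lower half of an aluminium pressing mould, fixed: a block 300 (its x) x 124 (its y) x 30 mm high, lying open on the table; origin at the centre of its underside, z up. Its +x end is the one farther from the robot. Four open cavities in a row along x at x = -108, -36, +36, +108 mm, each 38 (x) x 84 (y) mm and 12 mm deep; at the four corners a guide pin 12 mm thick standing 14 mm above the face
- cavity1 (a point): centre of the floor of cavity 1 of the mould, counted from the end nearest the robot (18 mm above the table); axes as the mould
- cavity2 (a point): centre of the floor of cavity 2 of the mould, counted from the end nearest the robot (18 mm above the table); axes as the mould
- cavity3 (a point): centre of the floor of cavity 3 of the mould, counted from the end nearest the robot (18 mm above the table); axes as the mould
- cavity4 (a point): centre of the floor of cavity 4 of the mould, counted from the end nearest the robot (18 mm above the table); axes as the mould
- bar1: centre of the pressed brown incense bar that starts in cavity 1 (None if that cavity is empty): a rigid block 34 (its x) x 80 (its y) x 30 mm (its z, up), about 60 to 130 g. In the cavity it has 2 mm of play all round and stands 18 mm above the mould's face; neighbours in the mould are 38 mm apart. Grasp it across the 34 mm
- bar1_top (a point): middle of the top face of that bar, 15 mm above its centre: the point to aim at
- bar2: centre of the pressed brown incense bar that starts in cavity 2 (None if that cavity is empty): a rigid block 34 (its x) x 80 (its y) x 30 mm (its z, up), about 60 to 130 g. In the cavity it has 2 mm of play all round and stands 18 mm above the mould's face; neighbours in the mould are 38 mm apart. Grasp it across the 34 mm
- bar2_top (a point): middle of the top face of that bar, 15 mm above its centre: the point to aim at
- bar3: centre of the pressed brown incense bar that starts in cavity 3 (None if that cavity is empty): a rigid block 34 (its x) x 80 (its y) x 30 mm (its z, up), about 60 to 130 g. In the cavity it has 2 mm of play all round and stands 18 mm above the mould's face; neighbours in the mould are 38 mm apart. Grasp it across the 34 mm
- bar3_top (a point): middle of the top face of that bar, 15 mm above its centre: the point to aim at
- bar4: centre of the pressed brown incense bar that starts in cavity 4 (None if that cavity is empty): a rigid block 34 (its x) x 80 (its y) x 30 mm (its z, up), about 60 to 130 g. In the cavity it has 2 mm of play all round and stands 18 mm above the mould's face; neighbours in the mould are 38 mm apart. Grasp it across the 34 mm
- bar4_top (a point): middle of the top face of that bar, 15 mm above its centre: the point to aim at
- tray: loose light-wood drying tray, 0.8 kg, 300 (its x) x 140 (its y) mm outside; origin at the centre of its underside, z up. Slatted flat floor 8 mm above the table, 288 x 128 mm inside; rim 6 mm thick, its top 20 mm above the table
- thermo: loose pistol-shaped infrared thermometer, 0.22 kg, always measuring. Origin at the centre of its grey grip, 126 (x) x 30 (y) x 28 (z) mm, lying level in the stand, x towards the barrel, z up. The white barrel, 38 mm thick, 93 long, crosses the grip's axis at x = 78 mm and slopes down and forward 60 deg below x; its back end is 35 mm above that axis. Grasp at the origin across the 30 mm
- lens (a point): the lens, in the middle of the barrel's muzzle: 110.5 mm ahead of and 56.3 mm below the grip's centre. Its x axis is the line of sight, pointing out of the muzzle; y as the thermometer's y
- stand: fixed steel bench stand of the thermometer: base 150 (x) x 84 (y) x 8 mm, origin at the centre of its underside; two upright forks 8 mm thick at x = -44 and +44 mm carry the grip, the gap between them free for fingers. Each fork is open at the top, 44 mm wide between its prongs, its floor 86 mm and the prong tops 106 mm above the table; the barrel hangs beyond the +x fork
- stand_seat (a point): where the centre of the grip lies when the thermometer rests in the stand, 100 mm above the table; axes as the stand, the thermometer's x along the stand's x
- jar_tall: bystander, loose, not to be disturbed: clear round jar of wood chips with a copper-coloured lid, 68 mm across, 150 mm tall; origin at the centre of its underside
- jar_short: bystander, loose, not to be disturbed: clear round jar of wood chips with a copper-coloured lid, 72 mm across, 82 mm tall; origin at the centre of its underside
- oil_bottle: bystander, loose, not to be disturbed: small amber bottle with a blue cap, 40 mm across, 76 mm tall; origin at the centre of its underside
- dish: bystander, loose, not to be disturbed: shallow white ceramic dish, 96 mm across, 16 mm high; origin at the centre of its underside
- brush: bystander, loose, not to be disturbed: dusting brush lying on the table, 170 mm long; origin at the middle of its length
- tamper: bystander, loose, not to be disturbed: turned wooden hand tamper standing upright, 44 mm across, 74 mm tall; origin at the centre of its underside

How it is judged:
On the way, in this order (a step that is already met when the one before it is completed fails the run):
1. the thermometer looks at the top of the first (nearest the robot) bar, within 15 mm of its middle, 50 to 170 mm away, kept there for 1.5 s, the bar still in its cavity (x of bar1_top in the frame of lens between 0.05 and 0.17 m and y of bar1_top in the frame of lens between -0.015 and 0.015 m and z of bar1_top in the frame of lens between -0.015 and 0.015 m and distance between bar1 and cavity1 below 0.03 m), for 1.5 s.
2. the thermometer looks at the top of the second bar, within 15 mm of its middle, 50 to 170 mm away, kept there for 1.5 s, the bar still in its cavity (x of bar2_top in the frame of lens between 0.05 and 0.17 m and y of bar2_top in the frame of lens between -0.015 and 0.015 m and z of bar2_top in the frame of lens between -0.015 and 0.015 m and distance between bar2 and cavity2 below 0.03 m), for 1.5 s.
3. the thermometer looks at the top of the third bar, within 15 mm of its middle, 50 to 170 mm away, kept there for 1.5 s, the bar still in its cavity (x of bar3_top in the frame of lens between 0.05 and 0.17 m and y of bar3_top in the frame of lens between -0.015 and 0.015 m and z of bar3_top in the frame of lens between -0.015 and 0.015 m and distance between bar3 and cavity3 below 0.03 m), for 1.5 s.
4. the thermometer looks at the top of the fourth (farthest) bar, within 15 mm of its middle, 50 to 170 mm away, kept there for 1.5 s, the bar still in its cavity (x of bar4_top in the frame of lens between 0.05 and 0.17 m and y of bar4_top in the frame of lens between -0.015 and 0.015 m and z of bar4_top in the frame of lens between -0.015 and 0.015 m and distance between bar4 and cavity4 below 0.03 m), for 1.5 s.
5. the thermometer lies in its stand again, let go (distance between thermo and stand_seat below 0.02 m and angle between thermo's own z axis and vertical below 0.15 rad and angle between the x axis of thermo and the x axis of stand, either way round below 0.2 rad and contact force between the fingers and thermo below 0.1 N and linear speed of thermo below 0.03 m/s), for 0.3 s.
At the end, for the whole second after the job is handed in: the thermometer rests in its stand (grip centre within 20 mm of its seat, upright within 0.15 rad, along the stand within 0.2 rad) and every bar lies at rest flat on the tray's floor, same way up (within 0.12 rad), bar centres at least 40 mm apart and no bar pressing on another (distance between thermo and stand_seat below 0.02 m and angle between thermo's own z axis and vertical below 0.15 rad and angle between the x axis of thermo and the x axis of stand, either way round below 0.2 rad and x of bar1 in the frame of tray between -0.135 and 0.135 m and y of bar1 in the frame of tray between -0.055 and 0.055 m and z of bar1 in the frame of tray between 0.018 and 0.028 m and angle between each of bar1, bar2, bar3, bar4's own z axis and vertical below 0.12 rad and linear speed of each of bar1, bar2, bar3, bar4 below 0.03 m/s and x of bar2 in the frame of tray between -0.135 and 0.135 m and y of bar2 in the frame of tray between -0.055 and 0.055 m and z of bar2 in the frame of tray between 0.018 and 0.028 m and x of bar3 in the frame of tray between -0.135 and 0.135 m and y of bar3 in the frame of tray between -0.055 and 0.055 m and z of bar3 in the frame of tray between 0.018 and 0.028 m and x of bar4 in the frame of tray between -0.135 and 0.135 m and y of bar4 in the frame of tray between -0.055 and 0.055 m and z of bar4 in the frame of tray between 0.018 and 0.028 m and horizontal distance between bar1 and bar2 above 0.04 m and contact force between bar1 and bar2 below 0.05 N and horizontal distance between each of bar1, bar2 and bar3 above 0.04 m and contact force between each of bar1, bar2 and bar3 below 0.05 N and horizontal distance between each of bar1, bar2, bar3 and bar4 above 0.04 m and contact force between each of bar1, bar2, bar3 and bar4 below 0.05 N); the robot touches nothing.
It fails at once if a bystander (jar tall, jar short, oil bottle, dish, brush, tamper) is shifted by more than 30 mm (distance of any of jar_tall, jar_short, oil_bottle, dish, brush, tamper from where it was at the start of the episode above 0.03 m).
It fails at once if the thermometer touches a bar (contact force between thermo and bar1 above 1 N or contact force between thermo and bar2 above 1 N or contact force between thermo and bar3 above 1 N or contact force between thermo and bar4 above 1 N).
It fails at once if a bar or the thermometer is dropped or thrown (over 1.25 m/s out of the fingers, a fall of about 80 mm) ((linear speed of bar1 above 1.25 m/s and contact force between the fingers and bar1 below 0.01 N) or (linear speed of bar2 above 1.25 m/s and contact force between the fingers and bar2 below 0.01 N) or (linear speed of bar3 above 1.25 m/s and contact force between the fingers and bar3 below 0.01 N) or (linear speed of bar4 above 1.25 m/s and contact force between the fingers and bar4 below 0.01 N) or (linear speed of thermo above 1.25 m/s and contact force between the fingers and thermo below 0.01 N)).
Of bar1, bar2, bar3, bar4 only 3 to 4 are there at a start; the rules pass over those that are not, and their reading is None.
At some moment in a run one of tray may be knocked a few centimetres aside while the robot is not near it.
It also fails if it takes over 208 s, if anything falls off the work surface, if the arm or the gripper's body presses on something with over 40 N, if the wrist force passes 120 N, or if a joint passes its speed limit or range.

## Robot

A 7-joint arm with a two-finger parallel gripper is mounted at the origin on the work surface. World frame = base frame: x ahead of the robot, y to its left, z up, the work surface at z = 0. Lengths are in m, angles in rad, forces in N, time in s.
With the tool pointing down it reaches from about 0.425 to 0.975 m from the base axis. Payload 16.7 kg.
Tool frame: the origin (TCP) lies at the very end of the fingers, on their centre line; the grasp point (between the pads) lies 19 mm behind it; x points along the fingers, z is the direction in which the jaws open and shut, and the axes are right-handed (so a half turn about x gives the same grasp; the last joint's range is limited). The gripper opens to 85 mm and grips with 20 to 120 N. Pads are 22 mm wide; open, the fingers measure 114 mm over their backs; the gripper's body (76 mm by 85 mm) begins 54 mm behind the grasp point. The pads swing forward as they close: fully open they stand 13 mm farther back than shut.
Start: joints at [-1.357, 0.426, 0.074, 1.606, -0.034, 1.111, -0.067], TCP at [0.24, 0.631, 0.198] pointing down, gripper open.
Joint ranges: [-2.85, 2.85], [-0.5, 2.14], [-1.23, 1.37], [0.21, 2.46], [-1.02, 4.16], [0.16, 2.05], [-2.73, 2.73]. Speed limits (rad/s): [1.89, 1.89, 2.39, 2.39, 3.01, 3.01, 3.01].

## Interface

Orientations are given as a rotation vector (axis times angle).
In Python, from rig import env gives the robot as it stands.
- The arm moves only by the shell command python3 -m crank 'ROWS' [OPENING] [FORCE]. ROWS is a JSON object of lists of equal length, an entry for each row: "offset": the shift along the world's x, y, z in cm, a list of three; "angular": the turn, a rotation vector about the world's x, y, z in degrees, a list of three. In form: {"offset": [[x, y, z], ...], "angular": [[rx, ry, rz], ...]}. A call has exactly 5 rows; each row is the pose to reach, as a shift and turn from the pose commanded when the call began; what a row does not reach only later rows make up. A row lasts 1/12 s, in which the tool goes at most 41.7 mm and 7.16 degrees, less where a joint would pass 70% of its speed; a pose out of reach is approached as far as the arm can. A call with a gripper value outside its range is refused whole. OPENING is the closure in counts, from 0 (fully open) to 255 (shut), set as the call begins (- or left out, the last holds). The fingers move at their own pace and stop on an object; FORCE is the grip in N (left out, the last holds). Time passes only in rows, so rows that repeat a pose let the fingers close, or fill a call up. It gives the time, the measured TCP pose, the force and the opening at its end, in the units of the state.
- env.read_state(): the state, without advancing time (a new reading comes with each control period).
- env.capture(name): name is "side" or "top" or "wrist"; returns the picture (420x560x3 uint8, red, green, blue); there is no depth.
- env.camera_info(name): a dict with "fx", "fy", "cx", "cy" (pixels), "R" (3x3) and "t" (3): a world point X has camera coordinates R X + t. Camera axes: x right, y down, z forward; pixel columns grow to the right and rows downward; lengths in m; the calibration is good to about 2 mm. The wrist camera is an equidistant fisheye: a pixel r from the principal point sees the ray r / f radians off the axis. A picture is of the moment at which its call begins: read the wrist's pose just before it. camera_info takes no time and is no camera call; for the wrist camera it gives the pose at the moment of the call.
- env.close_job(): hands the job in, once; it reports no verdict.
The state is a dict: "time_s": time; "joint_positions": joint angles; "qd": joint speeds; "joint_torque": joint torques, N m; "tool_pos": TCP position; "ee_rot": TCP orientation; "ft_force": force on the tool from outside, world axes, zero at the start; "wrist_torque": the same for the moment, N m; "gripper_width": finger opening in m.
Only numpy, scipy, OpenCV 4.12 (cv2) and the standard library are available. Lean on these libraries where they do the work, as an engineer would, in place of code of your own. Each camera call takes 0.05 s, during which the arm holds its last target.

## Working session

There is one attempt and no reset: what is moved stays moved. The work goes in short steps, Python scripts to look and compute and a shell command to move; the robot and the scene stay as the last step left them, time stands still between calls to the robot, and variables do not carry over. Pictures are saved under pics/ and viewed, and the job is handed in when it is done.

```bash
ls; mkdir -p pics
python3 - <<'E'
from rig import env
import cv2
s=env.read_state();print(s)
for n in ["side","top","wrist"]:
    print(n,env.camera_info(n)); im=env.capture(n); cv2.imwrite(f"pics/{n}0.png",im[:,:,::-1])
E
```

```text
pics
{'time_s': 0.0, 'joint_positions': array([-1.35746977,  0.42673199,  0.07383704,  1.60663021, -0.03411417,
        1.11079595, -0.06707261]), 'qd': array([ 4.36656781e-04,  1.20885112e-03, -4.77034807e-04, -3.93633105e-04,
       -1.97983161e-03, -5.81575152e-05, -2.61516886e-04]), 'joint_torque': array([ 1.10154131e-03, -9.49843097e+01,  3.76247227e+00, -4.63503957e+01,
        1.94837025e-02,  1.02339240e-02,  3.23001636e-06]), 'tool_pos': array([0.23942377, 0.63061491, 0.19699998]), 'ee_rot': array([-0.93871624,  1.36033669,  0.93738615]), 'ft_force': array([-0.05878326,  0.84542675,  0.30946796]), 'wrist_torque': array([ 0.03829421, -0.01535288,  0.00197466]), 'gripper_width': 0.08551040849370055}
side {'fx': 540.9027298300015, 'fy': 540.9027298300015, 'cx': 279.02295294216, 'cy': 199.64463944928283, 'R': array([[-0.99343812, -0.11336725,  0.01511869],
       [-0.09482547,  0.74252946, -0.66306721],
       [ 0.06394404, -0.66014988, -0.74840717]]), 't': array([0.57187166, 0.11537583, 1.74324723])}
top {'fx': 397.31848729092064, 'fy': 397.31848729092064, 'cx': 278.0872986097511, 'cy': 212.95059491986333, 'R': array([[ 0.02347965, -0.99970494, -0.00622377],
       [-0.99740292, -0.02300067, -0.06825242],
       [ 0.06808913,  0.00781015, -0.99764867]]), 't': array([0.01353326, 0.55504992, 1.10822921])}
wrist {'fx': 325.19226210127806, 'fy': 325.19226210127806, 'cx': 274.32813411122805, 'cy': 210.83029006528415, 'R': array([[ 0.35492451,  0.9348943 , -0.00111202],
       [ 0.90279393, -0.34242838,  0.2602036 ],
       [ 0.24288208, -0.09335656, -0.96555313]]), 't': array([-0.67420866, -0.03459392,  0.37733633])}
```

View pics/side0.png

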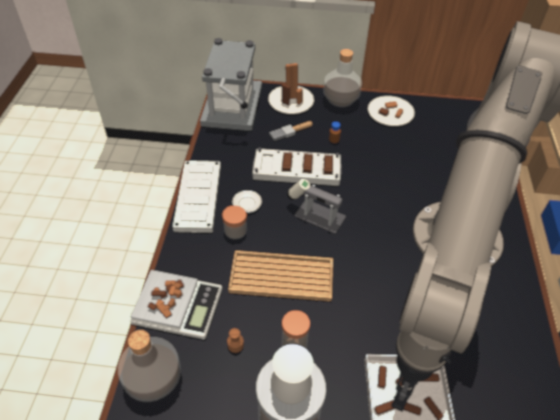

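View pics/top0.png

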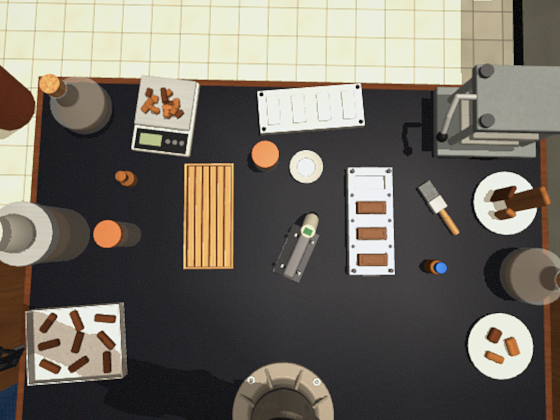

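View pics/wrist0.png

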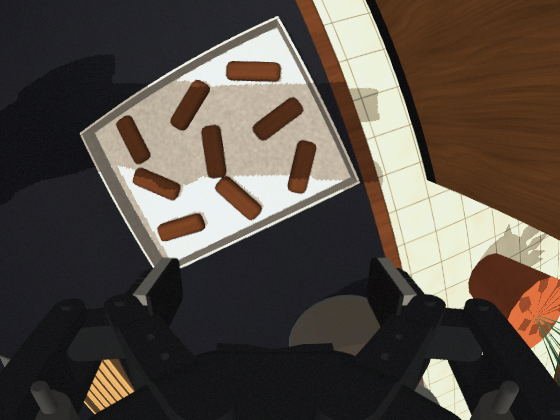

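The mould is at top-view columns 348–395. Bars 1, 2 and 3 sit at rows 260, 233 and 207, and the far cavity at row 182 is empty. The tray is at columns 184–233, and the thermometer is near (298,248) with its muzzle towards the upper right. Next I'll zoom in.

```bash
cat > h.py <<'E'
import numpy as np,cv2
from rig import env
from scipy.spatial.transform import Rotation as Ro
def px(ci,P):
    c=ci['R']@np.asarray(P,float)+ci['t']; return np.array([ci['fx']*c[0]/c[2]+ci['cx'],ci['fy']*c[1]/c[2]+ci['cy']])
def pxw(ci,P):
    c=ci['R']@np.asarray(P,float)+ci['t']; r=np.hypot(c[0],c[1]); th=np.arctan2(r,c[2]); return np.array([ci['cx']+ci['fx']*th*c[0]/r,ci['cy']+ci['fy']*th*c[1]/r])
def ray(ci,u,v,wrist=False):
    a=(u-ci['cx'])/ci['fx'];b=(v-ci['cy'])/ci['fy']
    if wrist:
        th=np.hypot(a,b); d=np.array([np.sin(th)*a/th,np.sin(th)*b/th,np.cos(th)])
    else: d=np.array([a,b,1.])
    return -ci['R'].T@ci['t'], ci['R'].T@d
def onplane(ci,u,v,z,wrist=False):
    o,d=ray(ci,u,v,wrist); return o+d*(z-o[2])/d[2]
def tri(c1,p1,c2,p2,w1=False,w2=False):
    o,d=ray(c1,*p1,w1);q,e=ray(c2,*p2,w2)
    A=np.stack([d,-e],1);s=np.linalg.lstsq(A,q-o,rcond=None)[0]
    a=o+d*s[0];b=q+e*s[1]; return (a+b)/2,np.linalg.norm(a-b)
E
python3 - <<'E'
import cv2
a=cv2.imread('pics/top0.png');b=cv2.imread('pics/side0.png')
cv2.imwrite('pics/t1.png',cv2.resize(a[150:300,250:410],None,fx=5,fy=4*1.0,interpolation=2)[:600])
cv2.imwrite('pics/s1.png',cv2.resize(b[130:250,230:360],None,fx=5,fy=5,interpolation=2))
from h import *
c=env.camera_info('top')
hsv=cv2.cvtColor(a,cv2.COLOR_BGR2HSV)
m=((hsv[...,0]<15)&(hsv[...,1]>90)&(hsv[...,2]>40)).astype('uint8')
m[:, :340]=0;m[:,400:]=0;m[:150]=0;m[290:]=0
for k in cv2.findContours(m,0,2)[0]:
    if cv2.contourArea(k)>60:
        r=cv2.minAreaRect(k);print('bar',r,onplane(c,*r[0],.048))
m=((hsv[...,1]<60)&(hsv[...,2]>150)).astype('uint8');m2=m.copy()
m[:, :340]=0;m[:,410:]=0;m[:150]=0;m[290:]=0
k=max(cv2.findContours(m,0,2)[0],key=cv2.contourArea);r=cv2.minAreaRect(k);print('mould',r,onplane(c,*r[0],.03))
print([onplane(c,*q,.03).round(4) for q in cv2.boxPoints(r)])
m=((hsv[...,0]>8)&(hsv[...,0]<25)&(hsv[...,1]>80)&(hsv[...,2]>90)).astype('uint8')
m[:, :170]=0;m[:,250:]=0;m[:150]=0;m[290:]=0
m=cv2.morphologyEx(m,cv2.MORPH_CLOSE,np.ones((9,9)))
k=max(cv2.findContours(m,0,2)[0],key=cv2.contourArea);r=cv2.minAreaRect(k);print('tray',r,onplane(c,*r[0],.02))
print([onplane(c,*q,.02).round(4) for q in cv2.boxPoints(r)])
E
```

```text
bar ((371.5, 259.5), (11.0, 29.0), 90.0) [ 0.43078756 -0.23248338  0.048     ]
bar ((372.0, 233.5), (11.0, 28.0), 90.0) [ 0.50192952 -0.23332564  0.048     ]
bar ((370.5, 207.5), (11.0, 29.0), 90.0) [ 0.57358029 -0.22865987  0.048     ]
mould ((370.6639404296875, 220.51519775390625), (107.80036163330078, 45.2288818359375), 88.9583740234375) [ 0.53857707 -0.23344418  0.03      ]
[array([ 0.6885, -0.1657,  0.03  ]), array([ 0.6937, -0.2933,  0.03  ]), array([ 0.3915, -0.2999,  0.03  ]), array([ 0.3862, -0.1746,  0.03  ])]
tray ((208.0, 216.0), (106.0, 50.0), 90.0) [0.54126735 0.22496782 0.02      ]
[array([0.6916, 0.302 , 0.02  ]), array([0.6948, 0.1588, 0.02  ]), array([0.3938, 0.1494, 0.02  ]), array([0.3904, 0.29  , 0.02  ])]
```

View pics/t1.png

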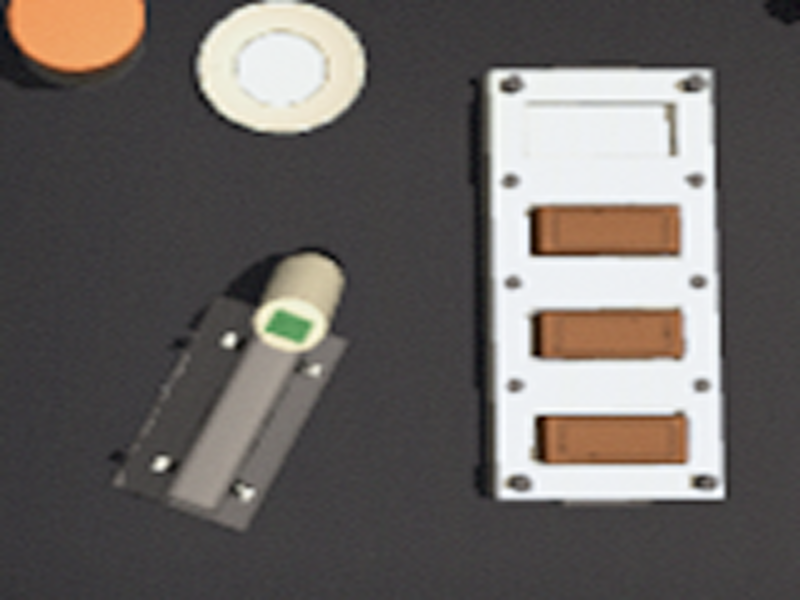

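View pics/s1.png

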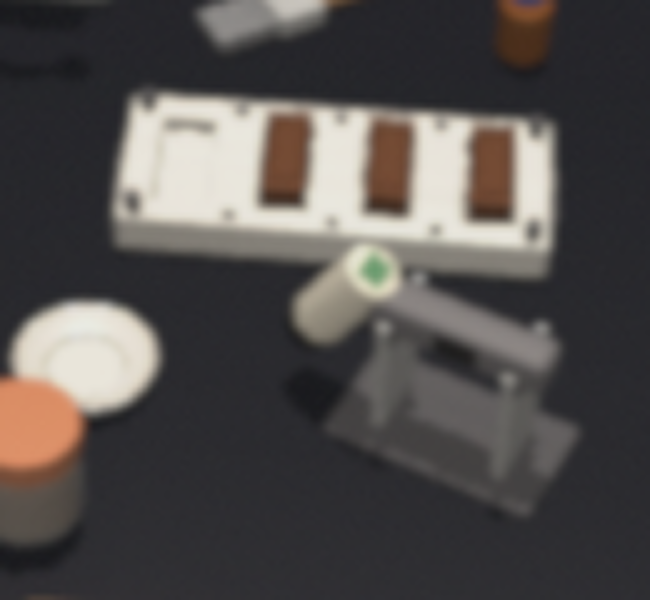

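Run:
```python
from h import *
c=env.camera_info('top');s=env.camera_info('side')
T=lambda u,v:(250+u/5-.4,150+v/4-.4)
S=lambda u,v:(230+u/5-.4,130+v/5-.4)
pr=[T(230,341),T(314,370),T(162,464),T(246,492)]
P=np.array([onplane(c,*p,.106) for p in pr]);print(P.round(4))
f=P[:2].mean(0);b=P[2:].mean(0);d=f-b;print('seat',(f+b)/2,np.degrees(np.arctan2(d[1],d[0])),np.linalg.norm(d))
ps=[S(383,328),S(418,280),S(509,380),S(541,328)]
P2=np.array([onplane(s,*p,.106) for p in ps]);print(P2.round(4))
f=P2[:2].mean(0);b=P2[2:].mean(0);d=f-b;print('seat side',(f+b)/2,np.degrees(np.arctan2(d[1],d[0])),np.linalg.norm(d))
for p,q in zip(pr,ps):print(tri(c,p,s,q))
# grip end top edge
for n,p in dict(rearL=T(168,497),rearR=T(220,510)).items():print(n,onplane(c,*p,.114).round(4))
print('screen',onplane(c,*T(290,326),.135).round(4), onplane(s,*S(376,270),.135).round(4))
# mould pins tops z=.044
for p in [T(512,84),T(694,84),T(519,483),T(705,482)]:print('pin',onplane(c,*p,.044).round(4))
for p in [S(148,101),S(537,129),S(132,200),S(533,230)]:print('pinS',onplane(s,*p,.044).round(4))
for p in [(262,117,312,115,310,190,260,190),(368,122,414,122,412,198,366,196),(471,128,514,128,514,205,468,206)]:
    q=np.array([onplane(s,*S(*p[i:i+2]),.048) for i in (0,2,4,6)]);print('barS',q.mean(0).round(4))
for p in [(540,205,680,208,680,255,540,255),(541,310,683,312,683,358,541,358),(545,415,688,415,688,463,545,463)]:
    q=np.array([onplane(c,*T(*p[i:i+2]),.048) for i in (0,2,4,6)]);print('barT',q.mean(0).round(4))
print(Ro.from_rotvec(env.read_state()['ee_rot']).as_matrix().round(3))
w=env.camera_info('wrist');print(-w['R'].T@w['t'])
```

```text
[[ 0.4925 -0.0212  0.106 ]
 [ 0.4747 -0.0653  0.106 ]
 [ 0.412   0.0124  0.106 ]
 [ 0.3951 -0.0315  0.106 ]]
seat [ 0.44356246 -0.02641416  0.106     ] -22.84731898513522 0.08684699072970473
[[ 0.4929 -0.0167  0.106 ]
 [ 0.4739 -0.0609  0.106 ]
 [ 0.4117  0.0167  0.106 ]
 [ 0.3937 -0.0293  0.106 ]]
seat side [ 0.4430418 -0.022532   0.106    ] -21.918748367302133 0.08695725788538988
(array([ 0.49276385, -0.02142196,  0.10074839]), np.float64(0.0004019933934221621))
(array([ 0.47428725, -0.06574195,  0.10079824]), np.float64(0.0007327777941165415))
(array([0.41158501, 0.01237407, 0.10101432]), np.float64(0.0002557439239287196))
(array([ 0.39421993, -0.03165006,  0.10341896]), np.float64(0.0012695185277422668))
rearL [0.3916 0.0089 0.114 ]
rearR [ 0.3839 -0.018   0.114 ]
screen [ 0.5023 -0.0504  0.135 ] [ 0.5006 -0.0388  0.135 ]
pin [ 0.6761 -0.1772  0.044 ]
pin [ 0.6784 -0.2786  0.044 ]
pin [ 0.3998 -0.184   0.044 ]
pin [ 0.403  -0.2859  0.044 ]
pinS [ 0.6783 -0.2692  0.044 ]
pinS [ 0.4009 -0.2762  0.044 ]
pinS [ 0.6756 -0.1694  0.044 ]
pinS [ 0.3993 -0.176   0.044 ]
barS [ 0.5747 -0.2255  0.048 ]
barS [ 0.5019 -0.2284  0.048 ]
barS [ 0.4308 -0.2304  0.048 ]
barT [ 0.5743 -0.2317  0.048 ]
barT [ 0.5027 -0.2333  0.048 ]
barT [ 0.4313 -0.2363  0.048 ]
[[-0.    -0.935  0.355]
 [-0.001  0.355  0.935]
 [-1.    -0.    -0.001]]
[0.17888798 0.65372355 0.37268459]
```

```bash
python3 -m crank '{"offset": [[1.6,-2.4,1.6],[3.2,-4.8,3.2],[4.8,-7.2,4.8],[6.4,-9.6,6.4],[8,-12,8]], "angular": [[0,0,0],[0,0,0],[0,0,0],[0,0,0],[0,0,0]]}' 0 40
python3 -m crank '{"offset": [[1.2,-3.8,0],[2.4,-7.6,0],[3.6,-11.4,0],[4.8,-15.2,0],[6,-19,0]], "angular": [[0,0,0],[0,0,0],[0,0,0],[0,0,-1],[0,0,-1.6]]}'
python3 -m crank '{"offset": [[0.8,-3.8,0],[1.6,-7.6,0],[2.4,-11.4,0],[3.2,-15.2,0],[4,-19,0]], "angular": [[0,0,0],[0,0,0],[0,0,0],[0,0,0],[0,0,0]]}'
```

```text
time_s: 0.57
tool_pos: [0.3201, 0.5096, 0.2782]
ee_rot: [-0.938, 1.36, 0.938]
ft_force: [0.5, -0.4, 0.3]
gripper_width: 0.0856
time_s: 0.98
tool_pos: [0.3797, 0.319, 0.2776]
ee_rot: [-0.916, 1.37, 0.916]
ft_force: [0.7, 0.8, 1.0]
gripper_width: 0.0853
time_s: 1.4
tool_pos: [0.4194, 0.1291, 0.2777]
ee_rot: [-0.916, 1.369, 0.917]
ft_force: [1.7, 1.5, 0.3]
gripper_width: 0.0852
```

Target (0.443,-0.025), so the offset is about [2.4,-15.4].

```bash
python3 -m crank '{"offset": [[0.6,-3.8,0],[1.2,-7.6,0],[1.8,-11.4,0],[2.4,-15.4,0],[2.4,-15.4,0]], "angular": [[0,0,0],[0,0,0],[0,0,0],[0,0,0],[0,0,0]]}'
python3 - <<'E'
from h import *
w=env.camera_info('wrist');im=env.capture('wrist')[:,:,::-1].copy();np.save('w1.npy',w,allow_pickle=True)
cv2.imwrite('pics/w1.png',im)
print(env.read_state()['joint_positions'].round(2))
for n,p in dict(seat=(.4435,-.025,.1),).items():print(n,pxw(w,p))
E
```

```text
time_s: 1.82
tool_pos: [0.4437, -0.0299, 0.278]
ee_rot: [-0.911, 1.371, 0.91]
ft_force: [-0.8, -1.3, 0.6]
gripper_width: 0.0853
[-0.71 -0.08  0.6   2.02  0.05  1.19  1.05]
seat [278.39900948 182.16467816]
```

View pics/w1.png

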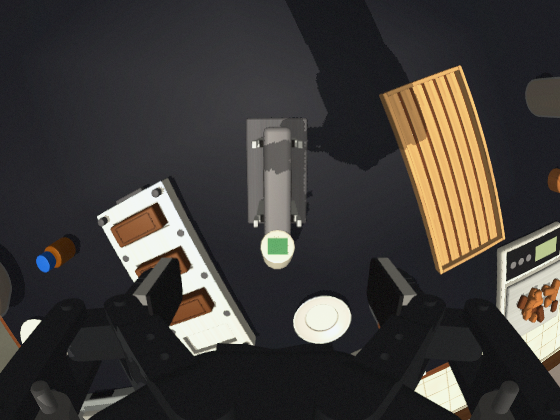

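The wrist view shows the prong tops at (255,144), (299,144), (256,224) and (300,223). The screen is at (277,246), and the three bars are on the left.

Run:
```python
from h import *
w=np.load('w1.npy',allow_pickle=True).item()
im=cv2.imread('pics/w1.png');cv2.imwrite('pics/w1z.png',cv2.resize(im[110:280,220:330],None,fx=3.5,fy=3.5,interpolation=2))
cv2.imwrite('pics/w1m.png',cv2.resize(im[170:350,80:270],None,fx=3.3,fy=3.3,interpolation=2))
g=cv2.cvtColor(im,cv2.COLOR_BGR2GRAY)
P=[]
for u,v in [(299,223),(256,224),(299,144),(255,144)]:
    p=g[v-4:v+5,u-4:u+5].astype(float);wt=np.clip(p-170,0,None);yy,xx=np.mgrid[-4:5,-4:5]
    uu,vv=(u+(wt*xx).sum()/wt.sum(),v+(wt*yy).sum()/wt.sum());q=onplane(w,uu,vv,.106,True);P.append(q);print(uu,vv,q.round(4))
P=np.array(P);d=P[:2].mean(0)-P[2:].mean(0);print(P.mean(0),np.linalg.norm(d),np.degrees(np.arctan2(d[1],d[0])))
for z in (.1,.106,.11):
  a=onplane(w,256,224,z,True);b=onplane(w,255,144,z,True);print(z,np.linalg.norm(a-b))
for i,(u,v) in enumerate([(140,225),(162,266),(190,306)]):print(onplane(w,u,v,.048,True).round(4))
```

```text
298.37399193548384 222.46673387096774 [ 0.4933 -0.0216  0.106 ]
255.2896551724138 223.05517241379312 [ 0.4752 -0.0664  0.106 ]
295.44444444444446 141.0 [0.4083 0.0093 0.106 ]
254.06264367816092 144.5316091954023 [ 0.3947 -0.0327  0.106 ]
[ 0.44288777 -0.02785281  0.106     ] 0.08888178434135711 -21.296911190044717
0.1 0.09049763655271728
0.106 0.08896156083354943
0.11 0.08793751035410413
[ 0.4313 -0.2271  0.048 ]
[ 0.4979 -0.2268  0.048 ]
[ 0.5713 -0.2196  0.048 ]
```

View pics/w1z.png

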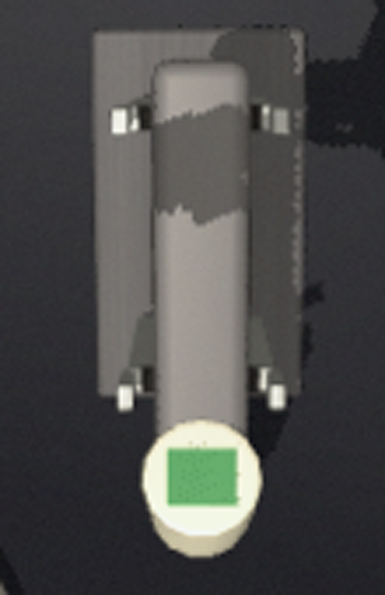

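View pics/w1m.png

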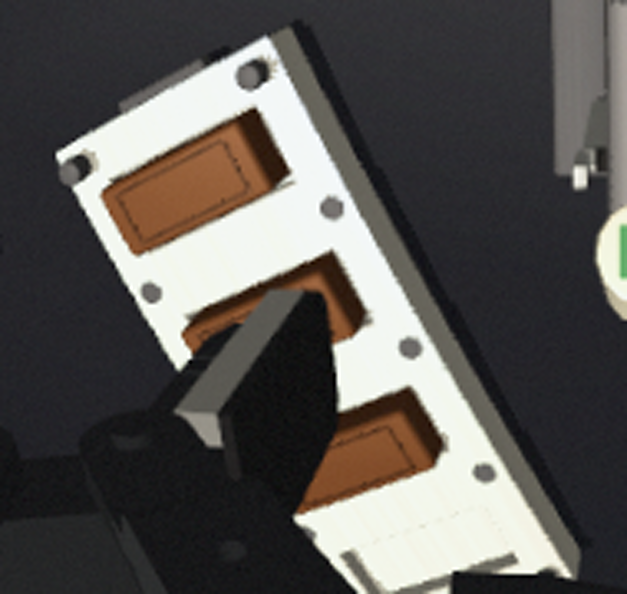

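```bash
python3 -m crank '{"offset": [[0,0.3,-2],[0,0.3,-5],[0,0.3,-8],[0,0.3,-11],[0,0.3,-12]], "angular": [[0,0,0.5],[0,0,0.5],[0,0,0.5],[0,0,0.5],[0,0,0.5]]}'
python3 -m crank '{"offset": [[0,0,-1.5],[0,0,-3],[0,0,-4.5],[0,0,-6],[0,0,-7.5]], "angular": [[0,0,0],[0,0,0],[0,0,0],[0,0,0],[0,0,0]]}'
python3 -m crank '{"offset": [[0,0,0],[0,0,0],[0,0,0],[0,0,0],[0,0,0]], "angular": [[0,0,0],[0,0,0],[0,0,0],[0,0,0],[0,0,0]]}'
python3 - <<'E'
from h import *
s=env.read_state();print(s['ft_force'],Ro.from_rotvec(s['ee_rot']).as_matrix().round(3))
im=env.capture('wrist')[:,:,::-1];cv2.imwrite('pics/w2.png',im)
E
```

```text
time_s: 2.28
tool_pos: [0.4415, -0.0194, 0.1545]
ee_rot: [-0.924, 1.37, 0.926]
ft_force: [-1.4, 0.3, -1.4]
gripper_width: 0.0851
time_s: 2.7
tool_pos: [0.444, -0.0192, 0.0826]
ee_rot: [-0.924, 1.365, 0.924]
ft_force: [-0.2, 0.0, 0.3]
gripper_width: 0.0855
time_s: 3.12
tool_pos: [0.4441, -0.0197, 0.0835]
ee_rot: [-0.923, 1.365, 0.923]
ft_force: [0.3, 0.7, -0.1]
gripper_width: 0.0852
[ 0.2608114   0.72025113 -0.13549247] [[ 0.001 -0.928  0.373]
 [ 0.001  0.373  0.928]
 [-1.    -0.001  0.001]]
```

View pics/w2.png

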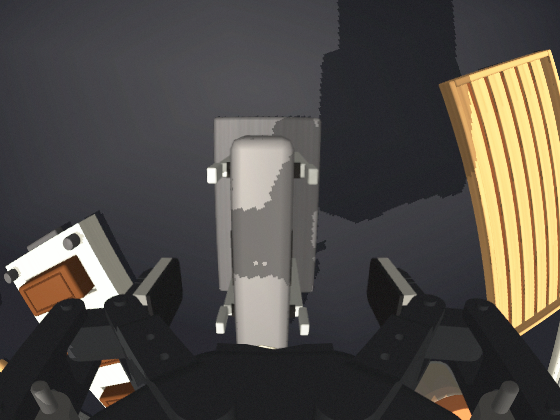

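```bash
python3 -m crank '{"offset": [[-0.1,-0.3,0],[-0.1,-0.7,-0.2],[-0.1,-0.7,-0.3],[-0.1,-0.7,-0.3],[-0.1,-0.7,-0.3]], "angular": [[0,0,0],[0,0,0],[0,0,0],[0,0,0],[0,0,0]]}'
python3 -m crank '{"offset": [[0,0,0],[0,0,0],[0,0,0],[0,0,0],[0,0,0]], "angular": [[0,0,0],[0,0,0],[0,0,0],[0,0,0],[0,0,0]]}' 110 40
python3 -m crank '{"offset": [[0,0,0],[0,0,0],[0,0,0],[0,0,0],[0,0,0]], "angular": [[0,0,0],[0,0,0],[0,0,0],[0,0,0],[0,0,0]]}' 255 40
python3 -m crank '{"offset": [[0,0,0],[0,0,0],[0,0,0],[0,0,0],[0,0,0]], "angular": [[0,0,0],[0,0,0],[0,0,0],[0,0,0],[0,0,0]]}'
python3 - <<'E'
from h import *
im=env.capture('wrist')[:,:,::-1];cv2.imwrite('pics/w3.png',im)
E
```

```text
time_s: 3.58
tool_pos: [0.4425, -0.0271, 0.0796]
ee_rot: [-0.923, 1.367, 0.923]
ft_force: [-0.4, -0.2, -0.2]
gripper_width: 0.0854
time_s: 4.0
tool_pos: [0.4425, -0.027, 0.0797]
ee_rot: [-0.923, 1.366, 0.923]
ft_force: [0.0, -1.4, -0.5]
gripper_width: 0.0484
time_s: 4.42
tool_pos: [0.4448, -0.0256, 0.0813]
ee_rot: [-0.924, 1.362, 0.923]
ft_force: [-3.5, 10.4, 34.2]
gripper_width: 0.0145
time_s: 4.83
tool_pos: [0.4448, -0.0256, 0.0813]
ee_rot: [-0.924, 1.361, 0.923]
ft_force: [-2.7, 9.3, 33.8]
gripper_width: 0.0144
```

View pics/w3.png

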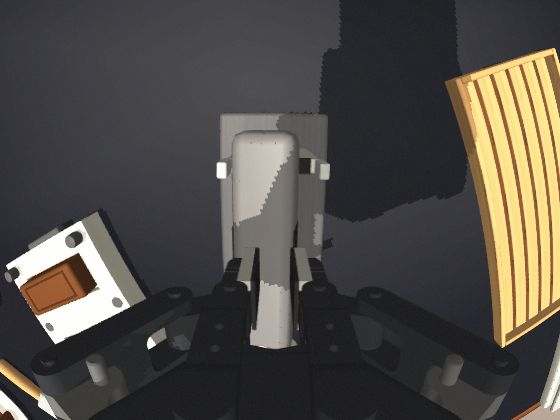

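Run:
```python
from h import *
im=env.capture('side')[:,:,::-1];cv2.imwrite('pics/s3.png',cv2.resize(im[150:260,250:380],None,fx=5,fy=5,interpolation=2))
im=env.capture('top')[:,:,::-1];cv2.imwrite('pics/t3.png',cv2.resize(im[150:300,240:400],None,fx=4,fy=4,interpolation=2))
```

```text
(no output)
```

View pics/s3.png

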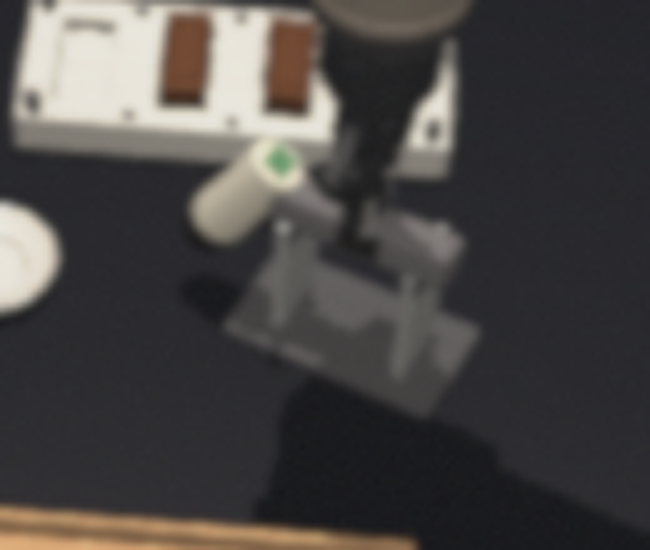

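View pics/t3.png

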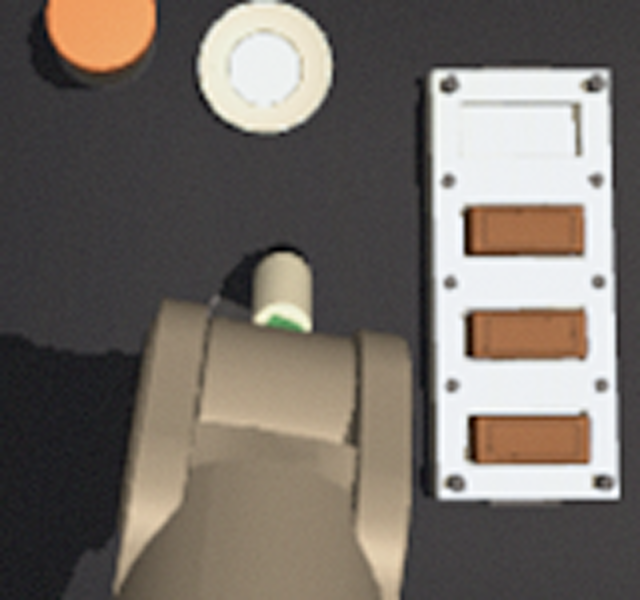

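Run:
```python
from h import *
w=env.camera_info('wrist');s=env.read_state();R=Ro.from_rotvec(s['ee_rot']).as_matrix();p=s['tool_pos']
print(s['ft_force'],s['wrist_torque'],s['gripper_width'])
im=cv2.imread('pics/w3.png')
for b in (0,.01,.019,.03,.04):
  for h in (-.015,-.007,.007,.015):
    q=pxw(w,p-R[:,0]*b+R[:,2]*h);print(b,h,q.round(1));cv2.circle(im,tuple(int(round(x*1)) for x in q),1,(0,0,255) if abs(h)<.01 else (0,255,0),-1)
cv2.imwrite('pics/w3z.png',cv2.resize(im[220:370,200:350],None,fx=4,fy=4,interpolation=0))
```

```text
[-2.83002627  9.80336736 33.91217389] [1.8158564  0.69456232 0.24190958] 0.01459448906095726
0 -0.015 [248.5 240.1]
0 -0.007 [262.4 240.2]
0 0.007 [286.8 240.2]
0 0.015 [300.6 240.1]
0.01 -0.015 [247.2 246.4]
0.01 -0.007 [261.8 246.5]
0.01 0.007 [287.4 246.5]
0.01 0.015 [302.  246.4]
0.019 -0.015 [245.8 252.7]
0.019 -0.007 [261.2 252.8]
0.019 0.007 [288.1 252.8]
0.019 0.015 [303.4 252.7]
0.03 -0.015 [244.  261.3]
0.03 -0.007 [260.3 261.4]
0.03 0.007 [289.  261.4]
0.03 0.015 [305.3 261.3]
0.04 -0.015 [242.1 270. ]
0.04 -0.007 [259.4 270.2]
0.04 0.007 [289.9 270.2]
0.04 0.015 [307.2 270. ]
```

View pics/w3z.png

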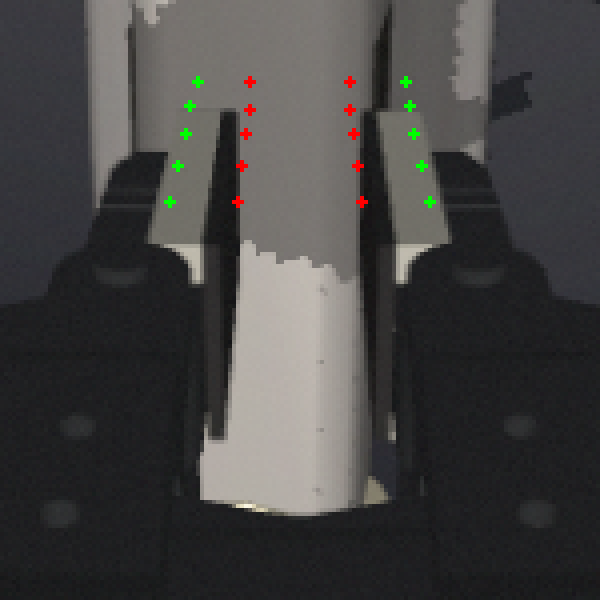

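```bash
python3 -m crank '{"offset": [[0,0,0.1],[0,0,0.2],[0,0,0.3],[0,0,0.4],[0,0,0.4]], "angular": [[0,0,0],[0,0,0],[0,0,0],[0,0,0],[0,0,0]]}'
python3 -m crank '{"offset": [[0,0,0.1],[0,0,0.2],[0,0,0.3],[0,0,0.4],[0,0,0.4]], "angular": [[0,0,0],[0,0,0],[0,0,0],[0,0,0],[0,0,0]]}'
python3 - <<'E'
from h import *
im=env.capture('wrist')[:,:,::-1];cv2.imwrite('pics/w4.png',im)
im=env.capture('side')[:,:,::-1];cv2.imwrite('pics/s4.png',cv2.resize(im[150:260,250:380],None,fx=5,fy=5,interpolation=2))
E
```

```text
time_s: 5.4
tool_pos: [0.4445, -0.0254, 0.0851]
ee_rot: [-0.924, 1.362, 0.924]
ft_force: [-1.2, 11.1, 24.0]
gripper_width: 0.0037
time_s: 5.82
tool_pos: [0.4445, -0.0254, 0.0887]
ee_rot: [-0.924, 1.362, 0.923]
ft_force: [4.5, 10.6, 8.4]
gripper_width: 0.0004
```

View pics/w4.png

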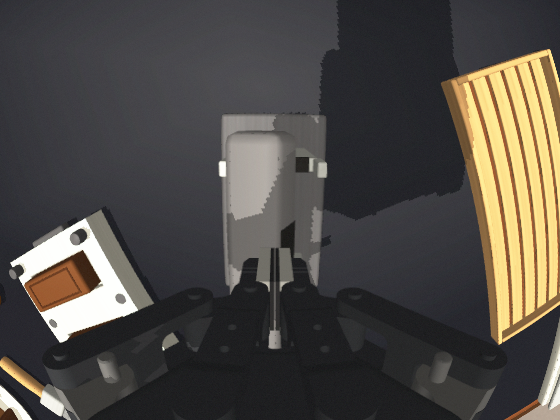

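View pics/s4.png

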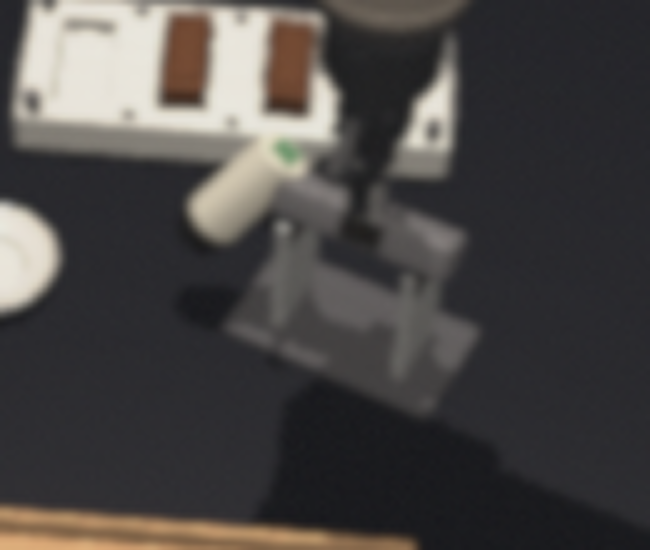

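Run:
```python
from h import *
w=env.camera_info('wrist');s=env.read_state();R=Ro.from_rotvec(s['ee_rot']).as_matrix();p=s['tool_pos']
print(s['tool_pos'],s['ft_force'],s['wrist_torque'],s['gripper_width'])
for b in (-.01,0,.01,.02,.03,.04,.05):
  print(b,[pxw(w,p-R[:,0]*b+R[:,1]*y).round(1) for y in(-.011,0,.011)])
c=env.camera_info('side')
for b in (-.01,0,.01,.02,.03,.04,.05): print(b,(px(c,p-R[:,0]*b)-[250,150])*5)
im=env.capture('wrist')[:,:,::-1]
cv2.imwrite('pics/w4z.png',cv2.resize(im[110:370,200:350],None,fx=4,fy=4,interpolation=2)[400:])
cv2.imwrite('pics/w4y.png',cv2.resize(im[110:270,200:350],None,fx=4,fy=4,interpolation=2)[:590])
```

```text
[ 0.44458581 -0.02538901  0.08864864] [ 3.87038138 11.36270995 10.0251569 ] [ 2.44268441e+00 -9.52320072e-01 -2.13804800e-03] 0.0006758403910029657
-0.01 [array([274.6, 251.4]), array([274.6, 234.5]), array([274.6, 217. ])]
0 [array([274.6, 257.8]), array([274.6, 240.3]), array([274.6, 222. ])]
0.01 [array([274.6, 264.9]), array([274.6, 246.6]), array([274.6, 227.4])]
0.02 [array([274.6, 272.7]), array([274.7, 253.6]), array([274.7, 233.6])]
0.03 [array([274.7, 281.4]), array([274.7, 261.5]), array([274.7, 240.4])]
0.04 [array([274.7, 291.1]), array([274.7, 270.3]), array([274.7, 248.1])]
0.05 [array([274.7, 301.9]), array([274.7, 280.2]), array([274.7, 256.9])]
-0.01 [355.01633606 251.70459698]
0 [356.22167664 241.29057766]
0.01 [357.43752583 230.78576498]
0.02 [358.66402166 220.18896637]
0.03 [359.9013046  209.49896831]
0.04 [361.14951758 198.71453582]
0.05 [362.40880607 187.83441202]
```

View pics/w4z.png

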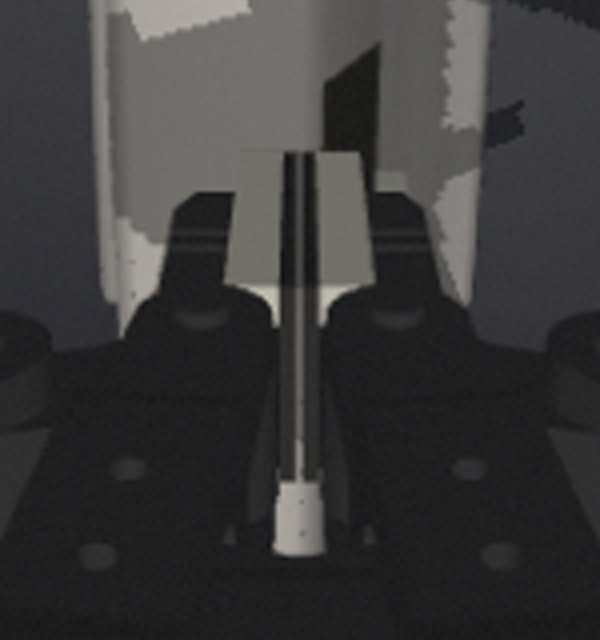

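View pics/w4y.png

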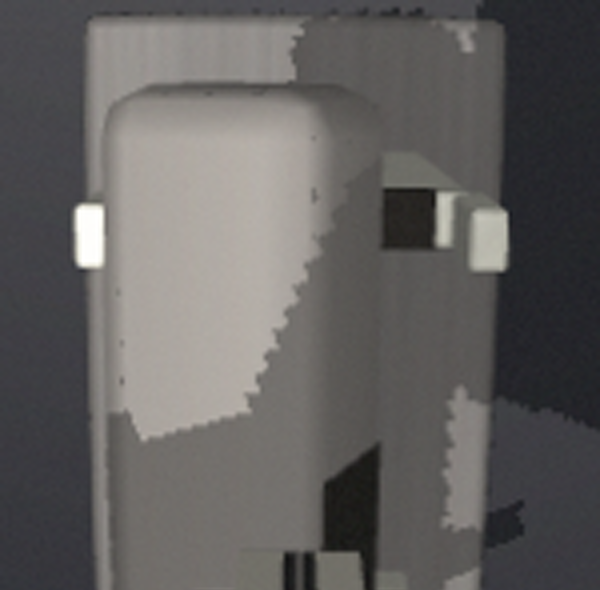

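```bash
python3 -m crank '{"offset": [[0,0,0],[0,0,0],[0,0,0],[0,0,0],[0,0,0]], "angular": [[0,0,0],[0,0,0],[0,0,0],[0,0,0],[0,0,0]]}' 0 20
python3 -m crank '{"offset": [[0,0,0],[0,0,0],[0,0,0],[0,0,0],[0,0,0]], "angular": [[0,0,0],[0,0,0],[0,0,0],[0,0,0],[0,0,0]]}'
python3 - <<'E'
from h import *
im=env.capture('wrist')[:,:,::-1];cv2.imwrite('pics/w5.png',im)
im=env.capture('side')[:,:,::-1];cv2.imwrite('pics/s5.png',cv2.resize(im[150:260,250:380],None,fx=5,fy=5,interpolation=2))
E
```

```text
time_s: 6.38
tool_pos: [0.4423, -0.0271, 0.0876]
ee_rot: [-0.923, 1.367, 0.923]
ft_force: [0.9, -0.3, 0.2]
gripper_width: 0.0609
time_s: 6.8
tool_pos: [0.4425, -0.027, 0.0877]
ee_rot: [-0.923, 1.366, 0.923]
ft_force: [-0.9, 0.5, 0.5]
gripper_width: 0.0857
```

View pics/w5.png

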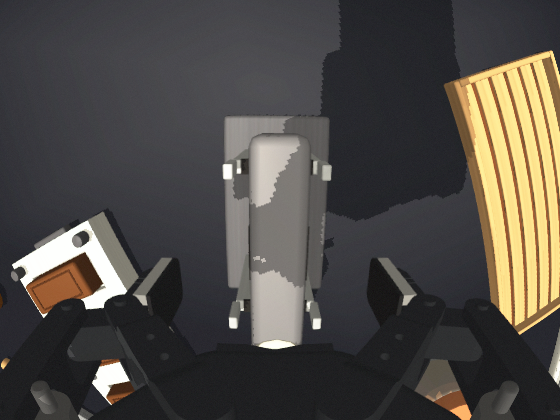

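View pics/s5.png

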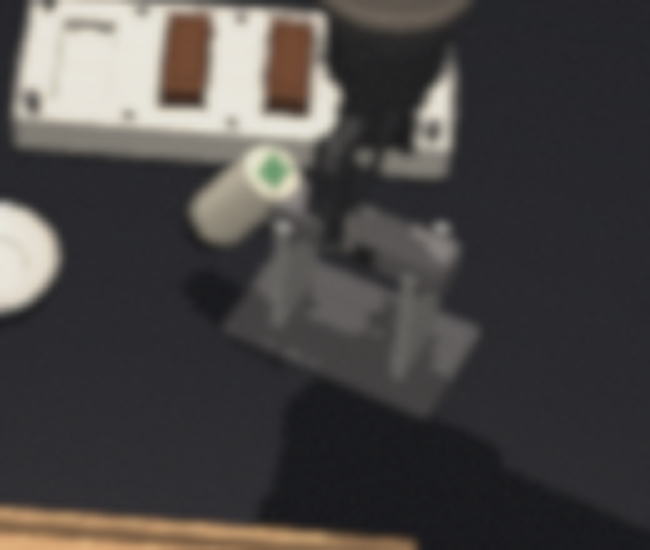

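Run:
```python
from h import *
w=env.camera_info('wrist');s=env.read_state();R=Ro.from_rotvec(s['ee_rot']).as_matrix();p=s['tool_pos']
for y in (-.011,.011):
 for b in (0,.013,.02,.03,.04,.05,.06): print(y,b,[pxw(w,p-R[:,0]*b+R[:,1]*y+R[:,2]*h).round(0) for h in(-.0425,.0425)])
im=env.capture('wrist')[:,:,::-1]
cv2.imwrite('pics/w5z.png',cv2.resize(im[230:380,100:260],None,fx=4,fy=4,interpolation=2))
```

```text
-0.011 0 [array([203., 257.]), array([346., 257.])]
-0.011 0.013 [array([199., 266.]), array([351., 266.])]
-0.011 0.02 [array([196., 272.]), array([353., 271.])]
-0.011 0.03 [array([192., 280.]), array([358., 280.])]
-0.011 0.04 [array([187., 289.]), array([362., 289.])]
-0.011 0.05 [array([182., 299.]), array([368., 299.])]
-0.011 0.06 [array([176., 311.]), array([373., 311.])]
0.011 0 [array([201., 222.]), array([349., 222.])]
0.011 0.013 [array([195., 229.]), array([354., 229.])]
0.011 0.02 [array([192., 233.]), array([357., 233.])]
0.011 0.03 [array([188., 240.]), array([362., 240.])]
0.011 0.04 [array([182., 247.]), array([367., 247.])]
0.011 0.05 [array([176., 256.]), array([373., 255.])]
0.011 0.06 [array([170., 265.]), array([380., 265.])]
```

View pics/w5z.png

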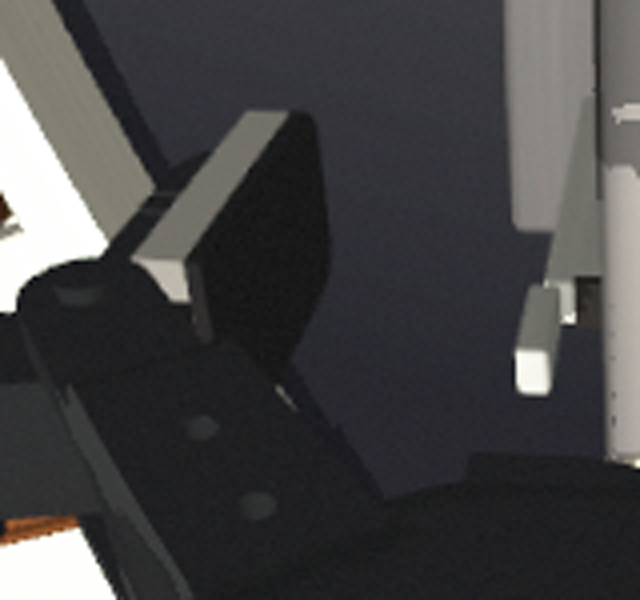

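Run:
```python
from h import *
s=env.read_state();R=Ro.from_rotvec(s['ee_rot']).as_matrix();p=s['tool_pos'];print(p)
im=env.capture('side')[:,:,::-1].copy();c=env.camera_info('side')
big=cv2.resize(im[140:250,270:370],None,fx=5,fy=5,interpolation=2)
for h,col in((-.0425,(0,255,0)),(.0425,(0,0,255)),(0,(255,255,0))):
  for b in (0,.02,.04,.06):
    q=(px(c,p-R[:,0]*b+R[:,2]*h)-[270,140])*5+2;cv2.circle(big,tuple(int(x) for x in q),3,col,-1)
cv2.imwrite('pics/s6.png',big)
```

```text
[ 0.442551   -0.02699625  0.08770304]
```

View pics/s6.png

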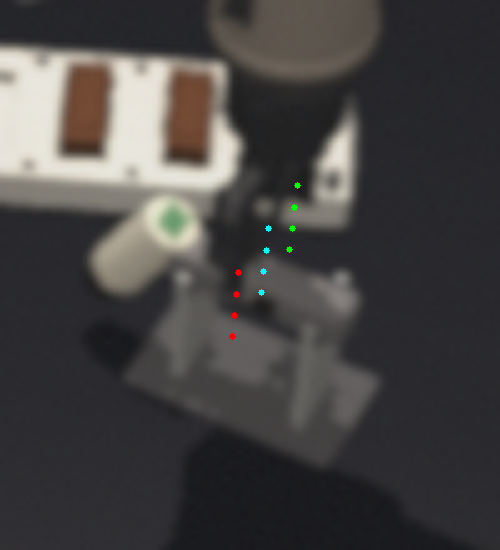

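The pads slid onto the top of the grip. In the images the fingertips sit about 3–4 cm above the reported TCP. The thermometer has settled back into its seat, so I'll go lower in steps while watching the force.

```bash
python3 -m crank '{"offset": [[0,0,-0.5],[0,0,-1],[0,0,-1.5],[0,0,-1.8],[0,0,-1.8]], "angular": [[0,0,0],[0,0,0],[0,0,0],[0,0,0],[0,0,0]]}'
python3 -m crank '{"offset": [[0,0,-0.5],[0,0,-1],[0,0,-1.4],[0,0,-1.8],[0,0,-1.8]], "angular": [[0,0,0],[0,0,0],[0,0,0],[0,0,0],[0,0,0]]}'
python3 - <<'E'
from h import *
s=env.read_state();print(s['tool_pos'],s['ft_force'])
im=env.capture('wrist')[:,:,::-1];cv2.imwrite('pics/w7.png',im)
im=env.capture('side')[:,:,::-1];cv2.imwrite('pics/s7.png',cv2.resize(im[150:260,250:380],None,fx=5,fy=5,interpolation=2))
E
```

```text
time_s: 7.42
tool_pos: [0.442, -0.0271, 0.0688]
ee_rot: [-0.923, 1.368, 0.924]
ft_force: [-0.4, 0.2, -0.8]
gripper_width: 0.0857
time_s: 7.83
tool_pos: [0.4421, -0.027, 0.0509]
ee_rot: [-0.923, 1.367, 0.924]
ft_force: [-0.8, 0.1, -1.2]
gripper_width: 0.0855
[ 0.44214984 -0.02702838  0.05093601] [-0.75781488  0.13252128 -1.23942704]
```

View pics/w7.png

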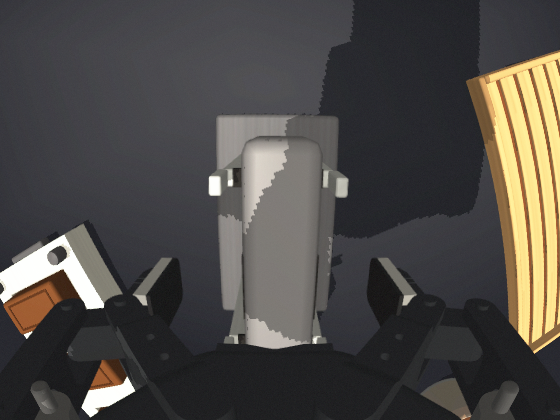

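View pics/s7.png

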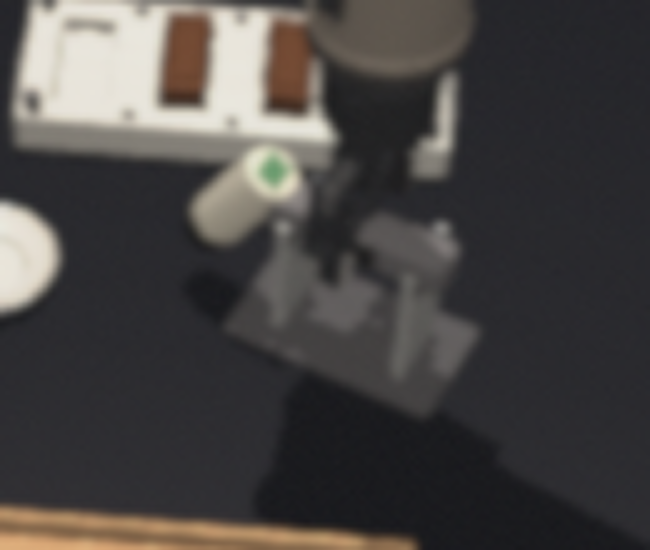

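```bash
python3 -m crank '{"offset": [[0,0,0],[0,0,0],[0,0,0],[0,0,0],[0,0,0]], "angular": [[0,0,0],[0,0,0],[0,0,0],[0,0,0],[0,0,0]]}' 110 40
python3 -m crank '{"offset": [[0,0,0],[0,0,0],[0,0,0],[0,0,0],[0,0,0]], "angular": [[0,0,0],[0,0,0],[0,0,0],[0,0,0],[0,0,0]]}' 255 40
python3 -m crank '{"offset": [[0,0,0],[0,0,0],[0,0,0],[0,0,0],[0,0,0]], "angular": [[0,0,0],[0,0,0],[0,0,0],[0,0,0],[0,0,0]]}'
python3 - <<'E'
from h import *
im=env.capture('wrist')[:,:,::-1];cv2.imwrite('pics/w8.png',im)
E
```

```text
time_s: 8.35
tool_pos: [0.4426, -0.0269, 0.0518]
ee_rot: [-0.923, 1.366, 0.923]
ft_force: [0.5, 0.7, -0.5]
gripper_width: 0.0487
time_s: 8.77
tool_pos: [0.4426, -0.0269, 0.0519]
ee_rot: [-0.923, 1.366, 0.923]
ft_force: [-2.3, -0.3, 6.9]
gripper_width: 0.0293
time_s: 9.18
tool_pos: [0.4426, -0.0269, 0.0519]
ee_rot: [-0.923, 1.366, 0.923]
ft_force: [-2.1, 0.2, 6.3]
gripper_width: 0.0294
```

View pics/w8.png

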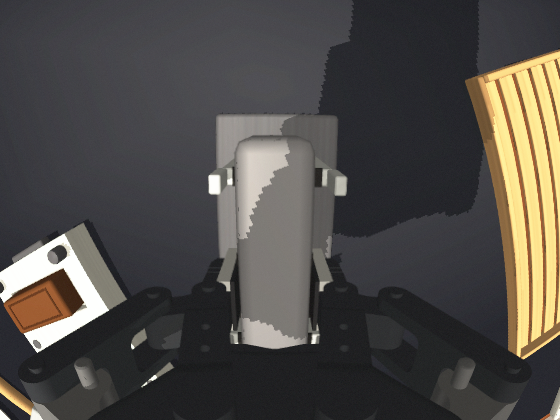

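Now it is held, with a width of 29.4 mm. The true pads sit about 48 mm above the reported TCP. Next I lift straight up.

```bash
python3 -m crank '{"offset": [[0,0,0.5],[0,0,1.5],[0,0,3],[0,0,4.5],[0,0,6]], "angular": [[0,0,0],[0,0,0],[0,0,0],[0,0,0],[0,0,0]]}' 255 60
python3 -m crank '{"offset": [[0,0,2],[0,0,4],[0,0,6],[0,0,8],[0,0,10]], "angular": [[0,0,0],[0,0,0],[0,0,0],[0,0,0],[0,0,0]]}'
python3 -m crank '{"offset": [[1,-1,0],[2,-2,0],[3,-3,0],[4,-4,0],[5,-5,0]], "angular": [[0,0,-6],[0,0,-12],[0,0,-18],[0,0,-24],[0,0,-30]]}'
python3 -m crank '{"offset": [[0,0,0],[0,0,0],[0,0,0],[0,0,0],[0,0,0]], "angular": [[0,0,-6],[0,0,-12],[0,0,-18],[0,0,-24],[0,0,-30]]}'
python3 -m crank '{"offset": [[0,0,0],[0,0,0],[0,0,0],[0,0,0],[0,0,0]], "angular": [[0,0,-6],[0,0,-12],[0,0,-18],[0,0,-24],[0,0,-30]]}'
python3 - <<'E'
from h import *
s=env.read_state();print(s['joint_positions'].round(2))
for n in ('wrist','side','top'):
  im=env.capture(n)[:,:,::-1];cv2.imwrite(f'pics/{n[0]}9.png',im)
im=cv2.imread('pics/s9.png');cv2.imwrite('pics/s9z.png',cv2.resize(im[100:250,230:380],None,fx=4,fy=4,interpolation=2))
E
```

```text
time_s: 9.65
tool_pos: [0.4424, -0.0273, 0.1129]
ee_rot: [-0.923, 1.367, 0.923]
ft_force: [0.5, 0.6, -2.1]
gripper_width: 0.029
time_s: 10.07
tool_pos: [0.4422, -0.0275, 0.2134]
ee_rot: [-0.923, 1.366, 0.923]
ft_force: [0.7, -0.2, -2.0]
gripper_width: 0.0291
time_s: 10.48
tool_pos: [0.4927, -0.0777, 0.2125]
ee_rot: [-0.516, 1.508, 0.516]
ft_force: [0.1, 0.1, -1.4]
gripper_width: 0.0289
time_s: 10.9
tool_pos: [0.4922, -0.0773, 0.2123]
ee_rot: [-0.107, 1.568, 0.107]
ft_force: [0.4, -0.5, -2.3]
gripper_width: 0.0292
time_s: 11.32
tool_pos: [0.4922, -0.0772, 0.2123]
ee_rot: [0.304, 1.549, -0.304]
ft_force: [0.8, -0.9, -2.0]
gripper_width: 0.029
[-0.76  0.15  0.88  2.01 -0.13  1.04 -0.2 ]
```

View pics/s9z.png

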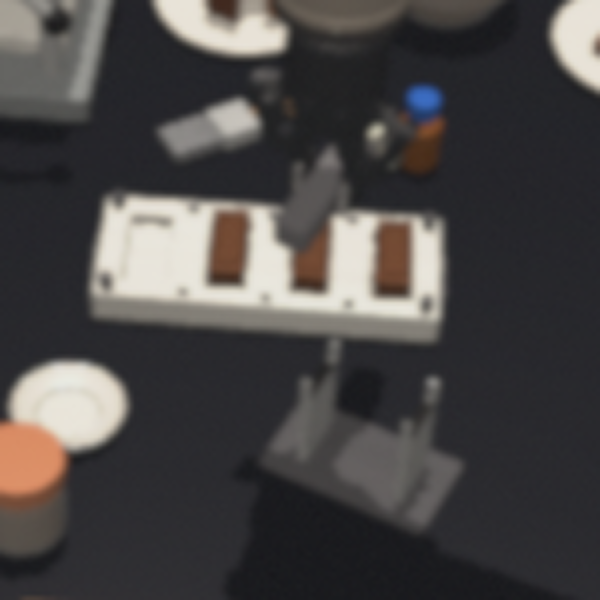

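View pics/w9.png

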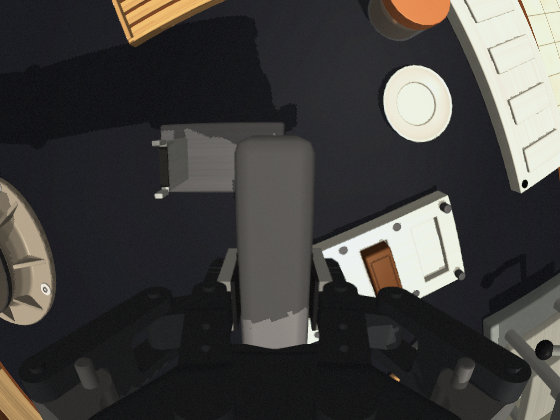

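View pics/t9.png

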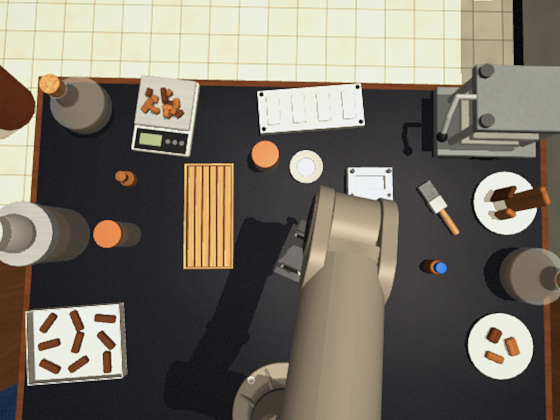

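```bash
python3 -m crank '{"offset": [[0,0,-1.5],[0,0,-3],[0,0,-4.5],[0,0,-6],[0,0,-6]], "angular": [[0,0,0],[0,0,0],[0,0,0],[0,0,0],[0,0,0]]}'
cat >> h.py <<'E'
Rs=None
def thermo():
    s=env.read_state();R=Ro.from_rotvec(s['ee_rot']).as_matrix();p=s['tool_pos']
    # grasp reference
    R0=np.array([[0.0005,-.928,.373],[.0005,.373,.928],[-1,0,0.]]);p0=np.array([.4426,-.0269,.0519])
    yaw=np.radians(-21.9);T0=Ro.from_euler('z',yaw).as_matrix();seat=np.array([.4432,-.0265,.1])
    D=R@R0.T; T=D@T0; c=p+D@(seat-p0)
    L=c+T@[.1105,0,-.0563]; d=T@[.5,0,-.8660]
    return c,T,L,d
bars=np.array([[.4311,-.2315,.048],[.502,-.2305,.048],[.5735,-.2285,.048]])
def aim():
    c,T,L,d=thermo();t=(.048-L[2])/d[2];h=L+d*t
    print('grip',c.round(4),'lens',L.round(4),'hit',h.round(4),'dist',round(t,4));return h
E
python3 - <<'E'
from h import *
h=aim();print(bars[0]-h)
for n in ('side',):
  im=env.capture(n)[:,:,::-1];cv2.imwrite('pics/s10z.png',cv2.resize(im[100:250,230:380],None,fx=4,fy=4,interpolation=2))
E
```

```text
time_s: 11.88
tool_pos: [0.4911, -0.0768, 0.1499]
ee_rot: [0.296, 1.554, -0.298]
ft_force: [0.0, 0.4, -2.4]
gripper_width: 0.0289
grip [ 0.4916 -0.0774  0.198 ] lens [ 0.4506 -0.1801  0.1418] hit [ 0.4303 -0.2306  0.048 ] dist 0.1084
[ 0.00081426 -0.000923    0.        ]
```

View pics/s10z.png

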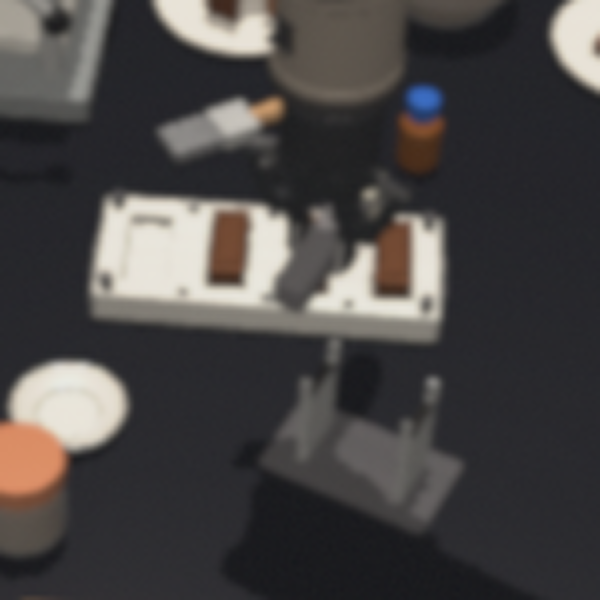

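```bash
for i in 1 2 3 4 5 6; do :; done
H='x'
python3 -m crank '{"offset": [[0,0,0],[0,0,0],[0,0,0],[0,0,0],[0,0,0]], "angular": [[0,0,0],[0,0,0],[0,0,0],[0,0,0],[0,0,0]]}' >/dev/null
python3 - <<'E'
from h import *
h=aim();c,T,L,d=thermo();ci=env.camera_info('side')
im=env.capture('side')[:,:,::-1];big=cv2.resize(im[100:250,230:380],None,fx=4,fy=4,interpolation=2)
for P in ([-.063,-.015,.014],[-.063,.015,.014],[-.063,-.015,-.014],[-.063,.015,-.014],[0,0,.014]):
    q=(px(ci,c+T@P)-[230,100])*4+1.5;cv2.circle(big,tuple(int(x) for x in q),2,(0,0,255),-1)
for P in bars:
    q=(px(ci,P)-[230,100])*4+1.5;cv2.circle(big,tuple(int(x) for x in q),2,(0,255,0),-1)
cv2.imwrite('pics/s11.png',big)
E
```

```text
grip [ 0.4932 -0.0775  0.2002] lens [ 0.452  -0.18    0.1438] hit [ 0.4315 -0.2313  0.048 ] dist 0.1106
```

View pics/s11.png

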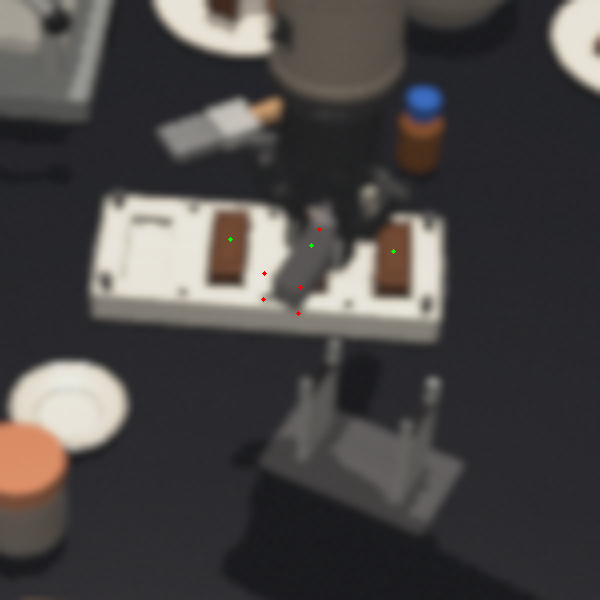

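Run:
```python
from h import *
c,T,L,d=thermo();ci=env.camera_info('side');print(T.round(3))
im=env.capture('side')[:,:,::-1];big=cv2.resize(im[145:185,285:335],None,fx=12,fy=12,interpolation=2)
big=np.clip(big.astype(float)*1.8,0,255).astype('uint8')
for P in ([-.063,-.015,.014],[-.063,.015,.014],[-.063,-.015,-.014],[-.063,.015,-.014],[0,0,.014]):
    q=(px(ci,c+T@P)-[285,145])*12+6;cv2.circle(big,tuple(int(x) for x in q),2,(0,0,255),-1)
cv2.imwrite('pics/s12.png',big)
```

```text
[[-0.373  0.928 -0.   ]
 [-0.928 -0.373 -0.   ]
 [-0.001 -0.     1.   ]]
```

View pics/s12.png

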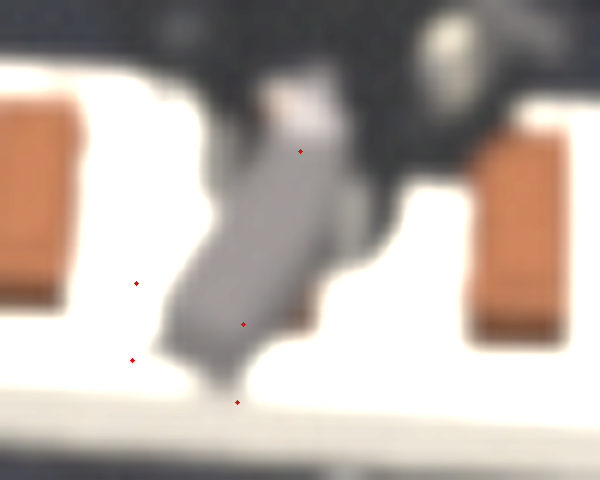

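Run:
```python
from h import *
c,T,L,d=thermo();w=env.camera_info('wrist')
im=env.capture('wrist')[:,:,::-1].copy()
def dot(P,col):
    q=pxw(w,P);cv2.circle(im,tuple(int(round(x)) for x in q),2,col,-1)
for P in bars: dot(P,(0,255,0))
for P in ([.4928,-.0214,.106],[.4747,-.0655,.106],[.412,.0124,.106],[.395,-.0315,.106]): dot(P,(255,0,255))
for P in ([-.063,-.015,.014],[-.063,.015,.014],[-.063,-.015,-.014],[-.063,.015,-.014]): dot(c+T@P,(0,0,255))
cv2.imwrite('pics/w12.png',im)
```

```text
(no output)
```

View pics/w12.png

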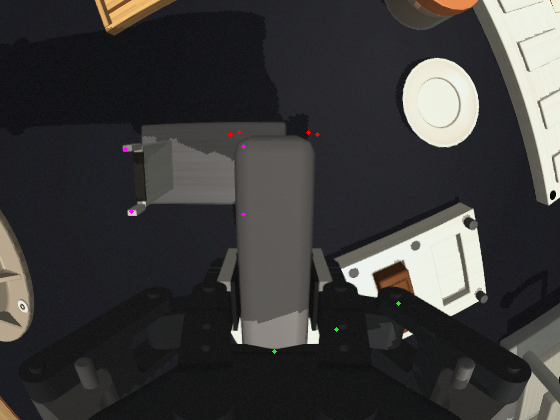

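The wrist overlay agrees with both the prongs and the grip tail, so the aim holds. I'll hold for over 2 s.

```bash
python3 -m crank '{"offset": [[0,0,0],[0,0,0],[0,0,0],[0,0,0],[0,0,0]], "angular": [[0,0,0],[0,0,0],[0,0,0],[0,0,0],[0,0,0]]}' | head -2
python3 -m crank '{"offset": [[0,0,0],[0,0,0],[0,0,0],[0,0,0],[0,0,0]], "angular": [[0,0,0],[0,0,0],[0,0,0],[0,0,0],[0,0,0]]}' | head -2
python3 -m crank '{"offset": [[0,0,0],[0,0,0],[0,0,0],[0,0,0],[0,0,0]], "angular": [[0,0,0],[0,0,0],[0,0,0],[0,0,0],[0,0,0]]}' | head -2
python3 -m crank '{"offset": [[0,0,0],[0,0,0],[0,0,0],[0,0,0],[0,0,0]], "angular": [[0,0,0],[0,0,0],[0,0,0],[0,0,0],[0,0,0]]}' | head -2
python3 -m crank '{"offset": [[0,0,0],[0,0,0],[0,0,0],[0,0,0],[0,0,0]], "angular": [[0,0,0],[0,0,0],[0,0,0],[0,0,0],[0,0,0]]}' | head -2
python3 -m crank '{"offset": [[1.5,0,0],[3,0.1,0],[4.5,0.1,0],[6,0.1,0],[7.1,0.1,0]], "angular": [[0,0,0],[0,0,0],[0,0,0],[0,0,0],[0,0,0]]}'
python3 -m crank '{"offset": [[0,0,0],[0,0,0],[0,0,0],[0,0,0],[0,0,0]], "angular": [[0,0,0],[0,0,0],[0,0,0],[0,0,0],[0,0,0]]}'
python3 - <<'E'
from h import *
h=aim();print(bars-h)
im=env.capture('top')[:,:,::-1];cv2.imwrite('pics/t13.png',cv2.resize(im[150:300,240:400],None,fx=4,fy=4,interpolation=2))
E
```

```text
time_s: 12.92
tool_pos: [0.4925, -0.077, 0.1517]
time_s: 13.33
tool_pos: [0.4925, -0.077, 0.1517]
time_s: 13.75
tool_pos: [0.4925, -0.077, 0.1517]
time_s: 14.17
tool_pos: [0.4926, -0.077, 0.1517]
time_s: 14.58
tool_pos: [0.4926, -0.077, 0.1517]
time_s: 15.0
tool_pos: [0.5647, -0.0758, 0.1516]
ee_rot: [0.299, 1.55, -0.3]
ft_force: [0.0, 0.2, -2.8]
gripper_width: 0.0294
time_s: 15.42
tool_pos: [0.563, -0.0759, 0.1518]
ee_rot: [0.3, 1.55, -0.299]
ft_force: [-0.0, 0.8, -2.0]
gripper_width: 0.0293
grip [ 0.5634 -0.0765  0.1999] lens [ 0.5222 -0.179   0.1435] hit [ 0.5017 -0.2302  0.048 ] dist 0.1103
[[-0.07055874 -0.00133733  0.        ]
 [ 0.00034126 -0.00033733  0.        ]
 [ 0.07184126  0.00166267  0.        ]]
```

View pics/t13.png

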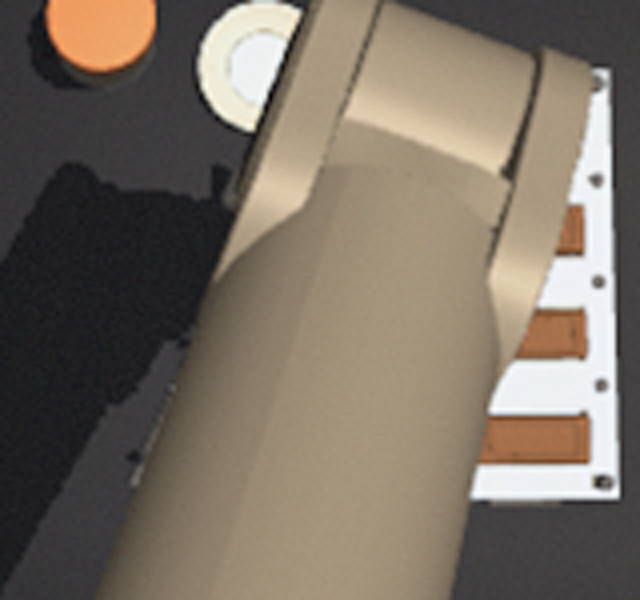

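```bash
python3 -m crank '{"offset": [[0,0,0],[0,0,0],[0,0,0],[0,0,0],[0,0,0]], "angular": [[0,0,0],[0,0,0],[0,0,0],[0,0,0],[0,0,0]]}' | head -2
python3 -m crank '{"offset": [[0,0,0],[0,0,0],[0,0,0],[0,0,0],[0,0,0]], "angular": [[0,0,0],[0,0,0],[0,0,0],[0,0,0],[0,0,0]]}' | head -2
python3 -m crank '{"offset": [[0,0,0],[0,0,0],[0,0,0],[0,0,0],[0,0,0]], "angular": [[0,0,0],[0,0,0],[0,0,0],[0,0,0],[0,0,0]]}' | head -2
python3 -m crank '{"offset": [[0,0,0],[0,0,0],[0,0,0],[0,0,0],[0,0,0]], "angular": [[0,0,0],[0,0,0],[0,0,0],[0,0,0],[0,0,0]]}' | head -2
python3 -m crank '{"offset": [[0,0,0],[0,0,0],[0,0,0],[0,0,0],[0,0,0]], "angular": [[0,0,0],[0,0,0],[0,0,0],[0,0,0],[0,0,0]]}' | head -2
python3 -m crank '{"offset": [[1.5,0,0],[3,0.1,0],[4.5,0.2,0],[6,0.2,0],[7.2,0.2,0]], "angular": [[0,0,0],[0,0,0],[0,0,0],[0,0,0],[0,0,0]]}'
python3 -m crank '{"offset": [[0,0,0],[0,0,0],[0,0,0],[0,0,0],[0,0,0]], "angular": [[0,0,0],[0,0,0],[0,0,0],[0,0,0],[0,0,0]]}'
python3 - <<'E'
from h import *
h=aim();print(bars-h)
im=env.capture('side')[:,:,::-1];big=cv2.resize(im[110:190,240:340],None,fx=6,fy=6,interpolation=2);cv2.imwrite('pics/s13.png',big)
E
```

```text
time_s: 15.88
tool_pos: [0.5636, -0.076, 0.1517]
time_s: 16.3
tool_pos: [0.5635, -0.076, 0.1517]
time_s: 16.72
tool_pos: [0.5636, -0.076, 0.1517]
time_s: 17.13
tool_pos: [0.5636, -0.0759, 0.1517]
time_s: 17.55
tool_pos: [0.5636, -0.076, 0.1517]
time_s: 17.97
tool_pos: [0.6366, -0.0737, 0.1516]
ee_rot: [0.299, 1.55, -0.299]
ft_force: [0.2, -0.1, -1.9]
gripper_width: 0.0294
time_s: 18.38
tool_pos: [0.6351, -0.074, 0.1518]
ee_rot: [0.3, 1.55, -0.3]
ft_force: [0.6, 0.2, -1.9]
gripper_width: 0.0291
grip [ 0.6355 -0.0746  0.1999] lens [ 0.5943 -0.1771  0.1436] hit [ 0.5737 -0.2282  0.048 ] dist 0.1103
[[-0.14258207 -0.00325712  0.        ]
 [-0.07168207 -0.00225712  0.        ]
 [-0.00018207 -0.00025712  0.        ]]
```

View pics/s13.png

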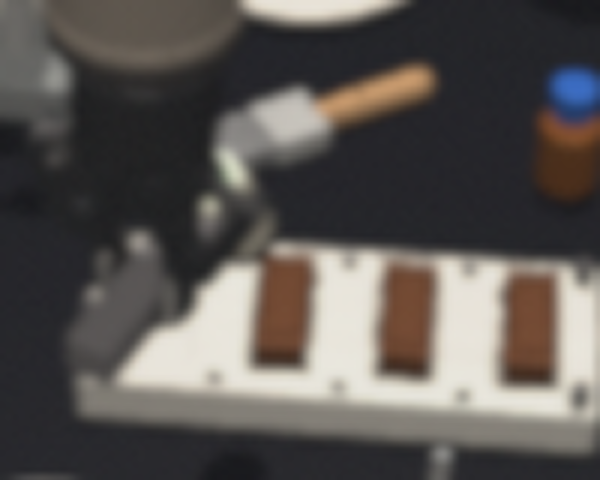

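```bash
python3 -m crank '{"offset": [[0,0,0],[0,0,0],[0,0,0],[0,0,0],[0,0,0]], "angular": [[0,0,0],[0,0,0],[0,0,0],[0,0,0],[0,0,0]]}' | head -2
python3 -m crank '{"offset": [[0,0,0],[0,0,0],[0,0,0],[0,0,0],[0,0,0]], "angular": [[0,0,0],[0,0,0],[0,0,0],[0,0,0],[0,0,0]]}' | head -2
python3 -m crank '{"offset": [[0,0,0],[0,0,0],[0,0,0],[0,0,0],[0,0,0]], "angular": [[0,0,0],[0,0,0],[0,0,0],[0,0,0],[0,0,0]]}' | head -2
python3 -m crank '{"offset": [[0,0,0],[0,0,0],[0,0,0],[0,0,0],[0,0,0]], "angular": [[0,0,0],[0,0,0],[0,0,0],[0,0,0],[0,0,0]]}' | head -2
python3 -m crank '{"offset": [[0,0,0],[0,0,0],[0,0,0],[0,0,0],[0,0,0]], "angular": [[0,0,0],[0,0,0],[0,0,0],[0,0,0],[0,0,0]]}' | head -2
python3 -m crank '{"offset": [[0,0,2],[0,0,4],[0,0,6],[0,0,6],[0,0,6]], "angular": [[0,0,0],[0,0,0],[0,0,0],[0,0,6],[0,0,12]]}' | head -2
python3 -m crank '{"offset": [[-2,1,0],[-4,2,0],[-6,3,0],[-8,4,0],[-10,5,0]], "angular": [[0,0,6],[0,0,12],[0,0,18],[0,0,24],[0,0,30]]}' | head -2
python3 -m crank '{"offset": [[-1.9,0,0],[-3.8,0,0],[-5.7,0,0],[-7.6,0,0],[-9.3,-0.3,0]], "angular": [[0,0,6],[0,0,12],[0,0,18],[0,0,24],[0,0,30]]}'  | head -2
python3 -m crank '{"offset": [[0,0,0],[0,0,0],[0,0,0],[0,0,0],[0,0,0]], "angular": [[0,0,6],[0,0,12],[0,0,18],[0,0,18],[0,0,18]]}'
python3 - <<'E'
from h import *
aim();c,T,L,d=thermo();ci=env.camera_info('side')
im=env.capture('side')[:,:,::-1];u0,v0=270,110;big=cv2.resize(im[v0:v0+110,u0:u0+110],None,fx=5,fy=5,interpolation=2)
for P in ([-.063,-.015,.014],[-.063,.015,.014],[-.063,.015,-.014],[.1105,0,-.0563],[.0605,0,.0303]):
    q=(px(ci,c+T@P)-[u0,v0])*5+2;cv2.circle(big,tuple(int(x) for x in q),2,(0,0,255),-1)
cv2.imwrite('pics/s14.png',big)
ci=env.camera_info('top')
im=env.capture('top')[:,:,::-1];u0,v0=240,150;big=cv2.resize(im[v0:v0+150,u0:u0+160],None,fx=4,fy=4,interpolation=2)
for P in ([-.063,-.015,.014],[-.063,.015,.014],[-.063,.015,-.014],[.1105,0,-.0563],[.0605,0,.0303]):
    q=(px(ci,c+T@P)-[u0,v0])*4+2;cv2.circle(big,tuple(int(x) for x in q),2,(0,0,255),-1)
cv2.imwrite('pics/t14.png',big)
E
```

```text
time_s: 18.85
tool_pos: [0.6355, -0.0739, 0.1517]
time_s: 19.27
tool_pos: [0.6355, -0.074, 0.1517]
time_s: 19.68
tool_pos: [0.6356, -0.074, 0.1517]
time_s: 20.1
tool_pos: [0.6355, -0.074, 0.1517]
time_s: 20.52
tool_pos: [0.6356, -0.074, 0.1517]
time_s: 20.93
tool_pos: [0.6362, -0.074, 0.2129]
time_s: 21.35
tool_pos: [0.5345, -0.0237, 0.2117]
time_s: 21.77
tool_pos: [0.4414, -0.0268, 0.2117]
time_s: 22.18
tool_pos: [0.4425, -0.0271, 0.2118]
ee_rot: [-0.921, 1.367, 0.921]
ft_force: [0.4, -0.1, -1.3]
gripper_width: 0.0292
grip [ 0.4431 -0.0267  0.2599] lens [ 0.5455 -0.0682  0.2035] hit [ 0.6287 -0.102   0.048 ] dist 0.1796
```

View pics/s14.png

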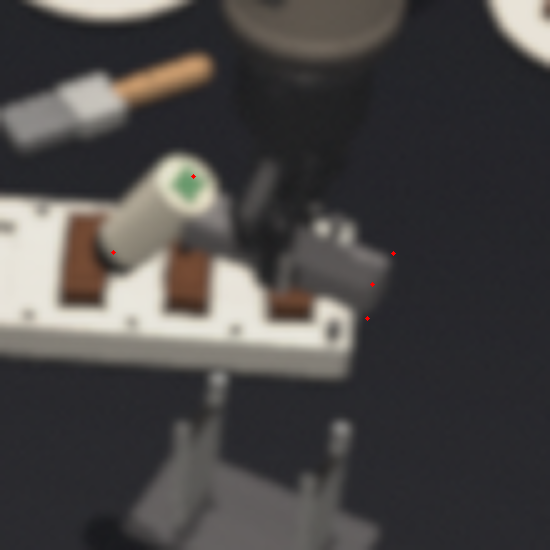

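View pics/t14.png

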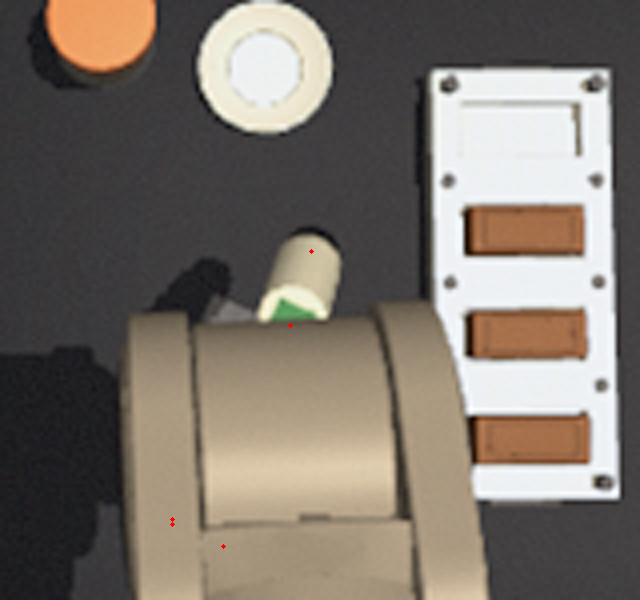

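Run:
```python
from h import *
ci=env.camera_info('top');si=env.camera_info('side')
c,T,L,d=thermo()
yaw=np.radians(-21.9);T0=Ro.from_euler('z',yaw).as_matrix();seat=np.array([.4432,-.0265,.1])
th=np.linspace(0,2*np.pi,60)
def ring(c,T,a):
    ctr=np.array([.078,0,0])+np.array([.5,0,-.866])*a
    return np.array([c+T@(ctr+.019*(np.cos(t)*np.array([.866,0,.5])+np.sin(t)*np.array([0,1,0]))) for t in th])
for nm,cc,TT,f,g in (('orig',seat,T0,'top0','side0'),('now',c,T,None,None)):
    for cam,inf,fn in (('top',ci,f),('side',si,g)):
        im=cv2.imread(f'pics/{fn}.png') if fn else env.capture(cam)[:,:,::-1]
        u0,v0,k=(260,190,8) if cam=='top' else (270,110 if nm=='now' else 150,6)
        big=cv2.resize(im[v0:v0+70,u0:u0+80],None,fx=k,fy=k,interpolation=2)
        for a in (-.035/.866,.065):
            for P in ring(cc,TT,a):
                q=(px(inf,P)-[u0,v0])*k+k/2-.5;cv2.circle(big,tuple(int(x) for x in q),1,(0,0,255),-1)
        cv2.imwrite(f'pics/cmp_{nm}_{cam}.png',big)
a=[cv2.resize(cv2.imread(f'pics/cmp_{n}_{k}.png'),(400,300)) for n in('orig','now') for k in('top','side')]
cv2.imwrite('pics/cmp.png',np.vstack([np.hstack(a[:2]),np.hstack(a[2:])]))
```

```text
(no output)
```

View pics/cmp.png

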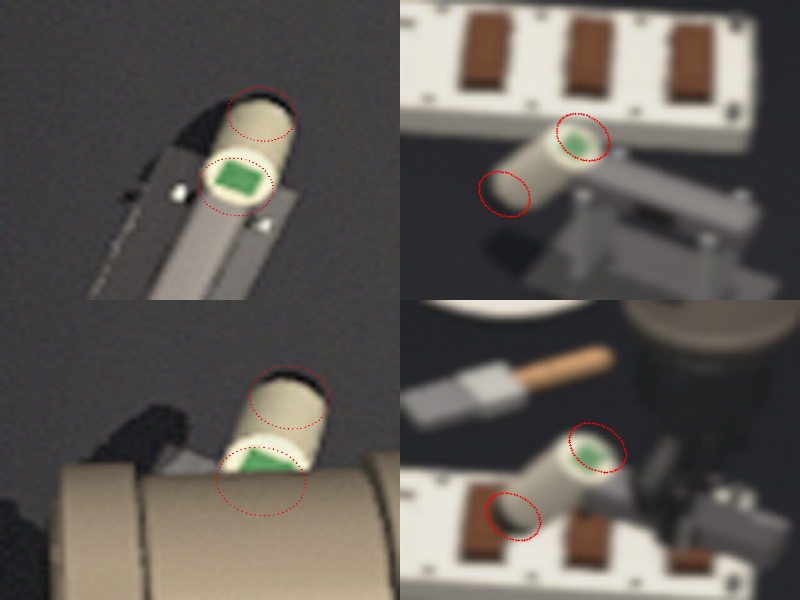

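The overlay offsets are the same now as before the pick, so the thermometer has not slipped. I'll lower it back into the stand.

```bash
python3 -m crank '{"offset": [[0,0,-2],[0,0,-4],[0,0,-6],[0,0,-8],[0,0,-10]], "angular": [[0,0,0.1],[0,0,0.2],[0,0,0.2],[0,0,0.2],[0,0,0.2]]}'
python3 -m crank '{"offset": [[0,0,-1.5],[0,0,-3],[0,0,-4],[0,0,-4.5],[0,0,-5]], "angular": [[0,0,0],[0,0,0],[0,0,0],[0,0,0],[0,0,0]]}'
python3 -m crank '{"offset": [[0,0,-0.2],[0,0,-0.4],[0,0,-0.6],[0,0,-0.8],[0,0,-0.9]], "angular": [[0,0,0],[0,0,0],[0,0,0],[0,0,0],[0,0,0]]}'
python3 -m crank '{"offset": [[0,0,0],[0,0,0],[0,0,0],[0,0,0],[0,0,0]], "angular": [[0,0,0],[0,0,0],[0,0,0],[0,0,0],[0,0,0]]}'
```

```text
time_s: 22.8
tool_pos: [0.4426, -0.027, 0.1108]
ee_rot: [-0.925, 1.365, 0.925]
ft_force: [0.5, 0.3, -2.0]
gripper_width: 0.0294
time_s: 23.22
tool_pos: [0.4427, -0.0271, 0.0614]
ee_rot: [-0.926, 1.366, 0.925]
ft_force: [0.1, 0.6, -1.5]
gripper_width: 0.0293
time_s: 23.63
tool_pos: [0.4427, -0.0269, 0.0528]
ee_rot: [-0.926, 1.364, 0.926]
ft_force: [-0.2, 0.4, -1.9]
gripper_width: 0.0291
time_s: 24.05
tool_pos: [0.4426, -0.027, 0.0528]
ee_rot: [-0.926, 1.365, 0.926]
ft_force: [-0.8, 0.6, -2.5]
gripper_width: 0.0289
```

```bash
python3 -m crank '{"offset": [[0,0,-0.1],[0,0,-0.1],[0,0,-0.1],[0,0,-0.1],[0,0,-0.1]], "angular": [[0,0,0],[0,0,0],[0,0,0],[0,0,0],[0,0,0]]}'
python3 -m crank '{"offset": [[0,0,0],[0,0,0],[0,0,0],[0,0,0],[0,0,0]], "angular": [[0,0,0],[0,0,0],[0,0,0],[0,0,0],[0,0,0]]}' 0 40
python3 -m crank '{"offset": [[0,0,0],[0,0,0],[0,0,0],[0,0,0],[0,0,0]], "angular": [[0,0,0],[0,0,0],[0,0,0],[0,0,0],[0,0,0]]}'
python3 -m crank '{"offset": [[0,0,1],[0,0,3],[0,0,5],[0,0,7],[0,0,9]], "angular": [[0,0,0],[0,0,0],[0,0,0],[0,0,0],[0,0,0]]}'
python3 -m crank '{"offset": [[0,0,2],[0,0,5],[0,0,8],[0,0,12],[0,0,14]], "angular": [[0,0,0],[0,0,0],[0,0,0],[0,0,0],[0,0,0]]}'
python3 - <<'E'
from h import *
for n in ('wrist','side'):
  im=env.capture(n)[:,:,::-1];cv2.imwrite(f'pics/{n[0]}15.png',im)
im=cv2.imread('pics/s15.png');cv2.imwrite('pics/s15z.png',cv2.resize(im[130:250,230:360],None,fx=5,fy=5,interpolation=2))
E
```

```text
time_s: 24.47
tool_pos: [0.4427, -0.0269, 0.052]
ee_rot: [-0.926, 1.365, 0.926]
ft_force: [-3.6, -0.0, 7.8]
gripper_width: 0.029
time_s: 24.88
tool_pos: [0.4426, -0.027, 0.0517]
ee_rot: [-0.926, 1.365, 0.926]
ft_force: [-0.5, -0.0, -0.2]
gripper_width: 0.085
time_s: 25.3
tool_pos: [0.4425, -0.027, 0.0517]
ee_rot: [-0.926, 1.365, 0.926]
ft_force: [-0.3, -0.7, -0.3]
gripper_width: 0.0854
time_s: 25.72
tool_pos: [0.4424, -0.0274, 0.1433]
ee_rot: [-0.926, 1.365, 0.925]
ft_force: [0.0, -0.2, 0.1]
gripper_width: 0.0857
time_s: 26.13
tool_pos: [0.4432, -0.0277, 0.2862]
ee_rot: [-0.926, 1.362, 0.923]
ft_force: [0.8, -0.8, 1.0]
gripper_width: 0.0854
```

View pics/w15.png

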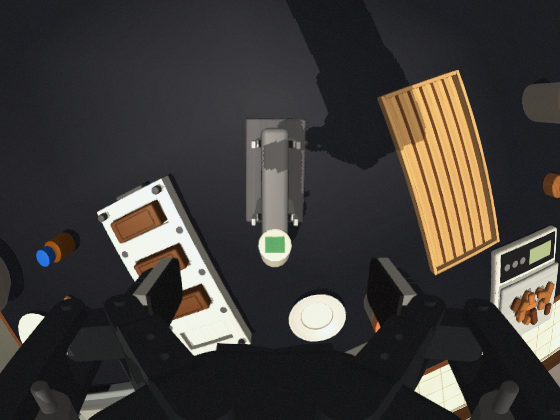

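View pics/s15z.png

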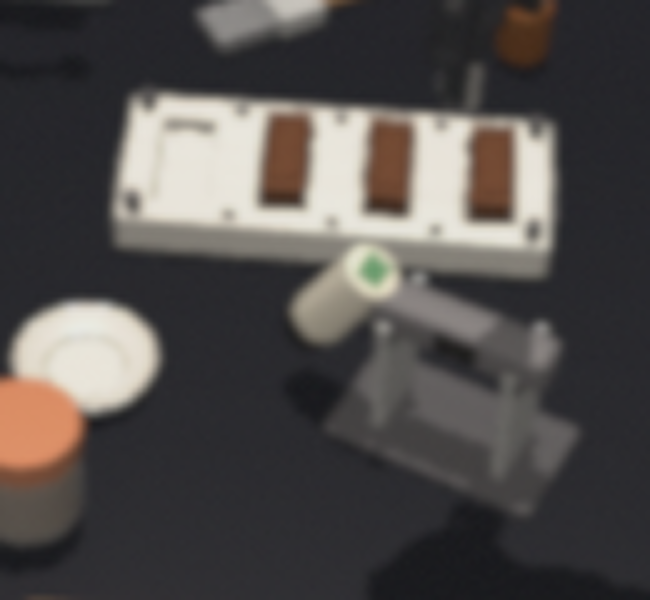

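The thermometer is back in its seat, looking the same as at the start. Next I go above bar 1 with the jaws along the mould's x.

```bash
python3 -m crank '{"offset": [[-0.2,-2,0],[-0.4,-4,0],[-0.6,-6,0],[-0.8,-8,0],[-1.2,-10.2,0]], "angular": [[0,0,-7],[0,0,-14],[0,0,-21],[0,0,-28],[0,0,-34]]}' 85 40
python3 -m crank '{"offset": [[0,-2,-1],[0,-4,-2],[0,-6,-3],[0,-8,-4],[0,-10.2,-5]], "angular": [[0,0,-7],[0,0,-14],[0,0,-21],[0,0,-28],[0,0,-33]]}'
python3 -m crank '{"offset": [[0,0,-2],[0,0,-4],[0,0,-6],[0,0,-6],[0,0,-6]], "angular": [[0,0,0],[0,0,0],[0,0,0],[0,0,0],[0,0,0]]}'
python3 - <<'E'
from h import *
s=env.read_state();print(s['tool_pos'],Ro.from_rotvec(s['ee_rot']).as_matrix().round(3),s['joint_positions'].round(2))
w=env.camera_info('wrist');np.save('w16.npy',w,allow_pickle=True)
im=env.capture('wrist')[:,:,::-1];cv2.imwrite('pics/w16.png',im)
E
```

```text
time_s: 26.65
tool_pos: [0.43, -0.1299, 0.2816]
ee_rot: [-0.464, 1.521, 0.464]
ft_force: [-1.4, -0.0, -0.1]
gripper_width: 0.0568
time_s: 27.07
tool_pos: [0.4299, -0.2318, 0.2312]
ee_rot: [-0.012, 1.571, 0.013]
ft_force: [0.5, 1.3, 0.2]
gripper_width: 0.057
time_s: 27.48
tool_pos: [0.4296, -0.2311, 0.1715]
ee_rot: [-0.017, 1.573, 0.017]
ft_force: [-0.0, 0.4, 0.5]
gripper_width: 0.0568
[ 0.42957896 -0.23110417  0.17147749] [[-0.003 -0.022  1.   ]
 [-0.     1.     0.022]
 [-1.    -0.    -0.003]] [-0.37  0.19  0.83  2.08 -0.17  0.95  0.57]
```

View pics/w16.png

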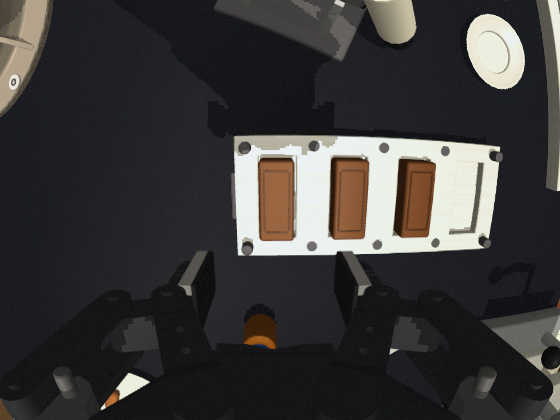

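Run:
```python
from h import *
w=np.load('w16.npy',allow_pickle=True).item();im=cv2.imread('pics/w16.png');hsv=cv2.cvtColor(im,cv2.COLOR_BGR2HSV)
m=((hsv[...,0]<15)&(hsv[...,1]>110)&(hsv[...,2]>60)).astype('uint8');m[:130]=0;m[260:]=0
for k in cv2.findContours(m,0,2)[0]:
    if cv2.contourArea(k)>300:
        print(cv2.boundingRect(k),cv2.minAreaRect(k))
cv2.imwrite('pics/w16z.png',cv2.resize(im[130:265,225:445],None,fx=3.6,fy=3.6,interpolation=2))
print('pins z.044',[onplane(w,*p,.044,True)[:2].round(4) for p in ((245,147),(497,155),(248,246),(487,241))])
```

```text
(401, 162, 35, 75) ((417.90570068359375, 199.29360961914062), (28.927196502685547, 76.04553985595703), 4.927110195159912)
(332, 160, 37, 79) ((350.14361572265625, 199.00588989257812), (33.218536376953125, 79.24816131591797), 2.353296995162964)
(258, 160, 36, 81) ((275.5, 200.0), (80.0, 35.0), 90.0)
pins z.044 [array([ 0.4018, -0.1866]), array([ 0.6742, -0.1783]), array([ 0.4049, -0.2845]), array([ 0.6794, -0.2784])]
```

View pics/w16z.png

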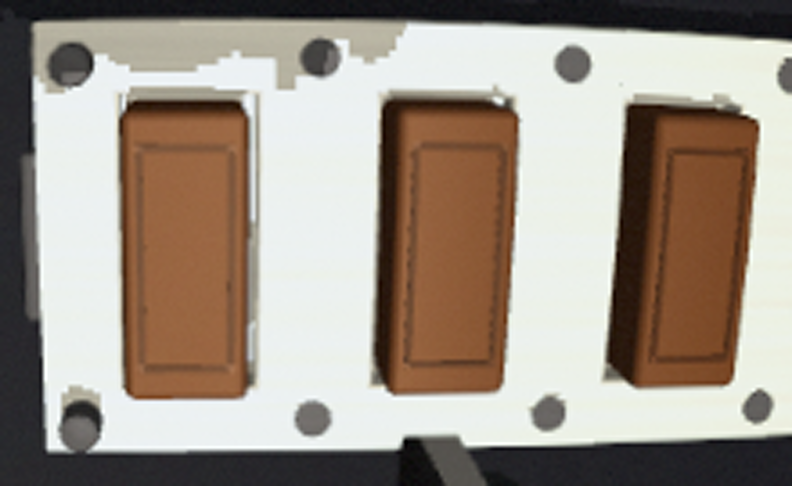

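Run:
```python
from h import *
w=np.load('w16.npy',allow_pickle=True).item()
Q=[[(135,146),(235,146),(232,367),(143,367)],[(414,148),(502,148),(488,360),(407,360)],[(670,152),(746,155),(725,360),(653,358)]]
for q in Q:
    P=np.array([onplane(w,225+u/3.6-.36,130+v/3.6-.36,.048,True) for u,v in q])
    d=(P[0]+P[1]-P[2]-P[3])/2;print(P.mean(0).round(4),np.degrees(np.arctan2(-d[0],d[1])).round(2),np.linalg.norm(P[0]-P[1]).round(4),np.linalg.norm(d).round(4))
```

```text
[ 0.4322 -0.2373  0.048 ] 1.98 0.0257 0.0599
[ 0.5036 -0.2348  0.048 ] 1.65 0.0239 0.0584
[ 0.5766 -0.2332  0.048 ] 1.9 0.0241 0.0595
```

```bash
python3 -m crank '{"offset": [[0.2,-0.4,-3],[0.2,-0.4,-6],[0.2,-0.4,-9],[0.2,-0.4,-12],[0.2,-0.4,-13.5]], "angular": [[0,0,0.5],[0,0,0.5],[0,0,0.5],[0,0,0.5],[0,0,0.5]]}'
python3 -m crank '{"offset": [[0,0,0],[0,0,0],[0,0,0],[0,0,0],[0,0,0]], "angular": [[0,0,0],[0,0,0],[0,0,0],[0,0,0],[0,0,0]]}'
python3 - <<'E'
from h import *
im=env.capture('wrist')[:,:,::-1];cv2.imwrite('pics/w17.png',im)
im=env.capture('side')[:,:,::-1];cv2.imwrite('pics/s17z.png',cv2.resize(im[120:200,260:370],None,fx=7,fy=7,interpolation=2))
E
```

```text
time_s: 27.95
tool_pos: [0.4325, -0.2344, 0.0353]
ee_rot: [-0.025, 1.571, 0.026]
ft_force: [-1.8, 0.4, -0.3]
gripper_width: 0.0569
time_s: 28.37
tool_pos: [0.4336, -0.235, 0.0381]
ee_rot: [-0.025, 1.568, 0.025]
ft_force: [-0.6, 0.5, -0.9]
gripper_width: 0.0573
```

View pics/w17.png

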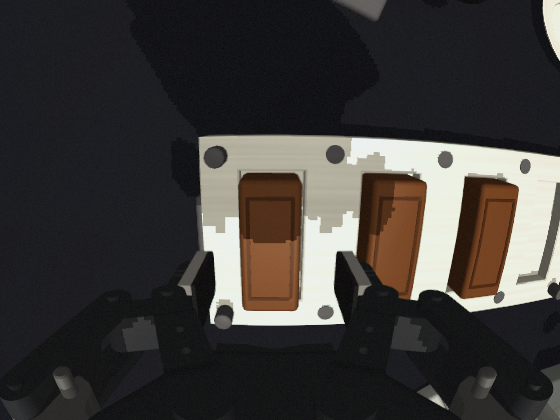

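View pics/s17z.png

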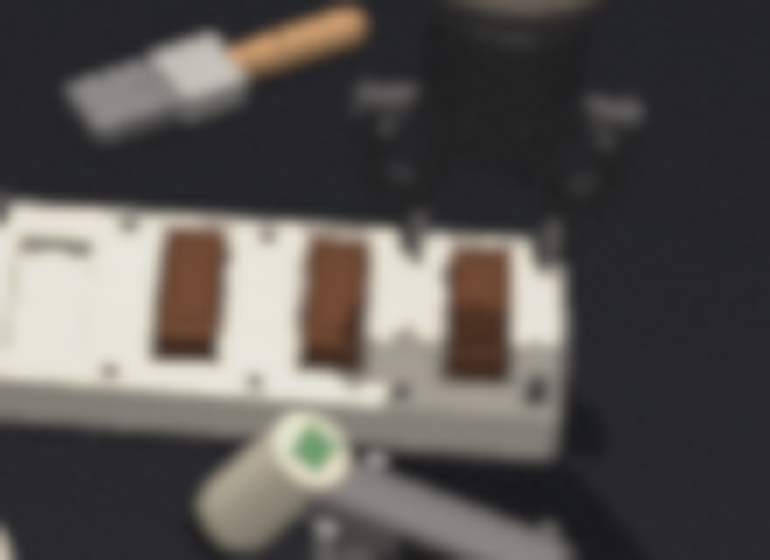

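Run:
```python
from h import *
w=env.camera_info('wrist');ci=env.camera_info('side');s=env.read_state();p=s['tool_pos'];print(p)
print(pxw(w,[p[0],p[1],.048]),onplane(w,271,242,.048,True))
for z in (.03,.04,.05,.06,.07,.08,.09):
    print(z,(px(ci,[p[0]+.035,p[1]+.0,z])-[260,120])*7+3,(px(ci,[p[0]-.035,p[1]+.0,z])-[260,120])*7+3,pxw(w,[p[0]-.0285,p[1]+.011,z]).round(),pxw(w,[p[0]-.0285,p[1]-.011,z]).round())
```

```text
[ 0.4331882  -0.23492153  0.03754859]
[272.90450683 247.57594603] [ 0.4320586  -0.23170616  0.048     ]
0.03 [402.06621498 315.45379916] [541.17513213 328.0953353 ] [225. 217.] [226. 252.]
0.04 [403.41608304 301.26245941] [543.07791613 313.92041103] [223. 222.] [223. 258.]
0.05 [404.77663679 286.95877959] [544.9957985  299.63301038] [220. 228.] [221. 265.]
0.06 [406.14800362 272.54142046] [546.92895966 285.23178929] [217. 234.] [218. 273.]
0.07 [407.53031295 258.0090214 ] [548.87758292 270.71538219] [213. 241.] [215. 282.]
0.08 [408.92369627 243.3602    ] [550.84185453 256.08240159] [210. 249.] [212. 292.]
0.09 [410.3282872 228.5935516] [552.82196375 241.33143761] [205. 257.] [208. 303.]
```

```bash
python3 -m crank '{"offset": [[-0.1,0.1,-0.8],[-0.1,0.1,-1.6],[-0.1,0.1,-2.2],[-0.1,0.1,-2.6],[-0.1,0.1,-2.6]], "angular": [[0,0,0],[0,0,0],[0,0,0],[0,0,0],[0,0,0]]}'
python3 -m crank '{"offset": [[0,0,-0.2],[0,0,-0.4],[0,0,-0.6],[0,0,-0.6],[0,0,-0.6]], "angular": [[0,0,0],[0,0,0],[0,0,0],[0,0,0],[0,0,0]]}'
python3 - <<'E'
from h import *
im=env.capture('wrist')[:,:,::-1];cv2.imwrite('pics/w18.png',im)
im=env.capture('side')[:,:,::-1];cv2.imwrite('pics/s18z.png',cv2.resize(im[120:200,260:370],None,fx=7,fy=7,interpolation=2))
E
```

```text
time_s: 28.88
tool_pos: [0.4308, -0.2339, 0.0096]
ee_rot: [-0.024, 1.573, 0.025]
ft_force: [-0.0, -0.1, -0.2]
gripper_width: 0.0574
time_s: 29.3
tool_pos: [0.4315, -0.234, 0.0047]
ee_rot: [-0.025, 1.571, 0.025]
ft_force: [0.1, 0.5, 0.6]
gripper_width: 0.0571
```

View pics/w18.png

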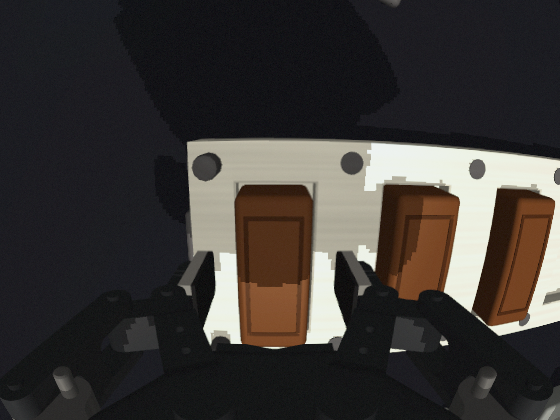

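View pics/s18z.png

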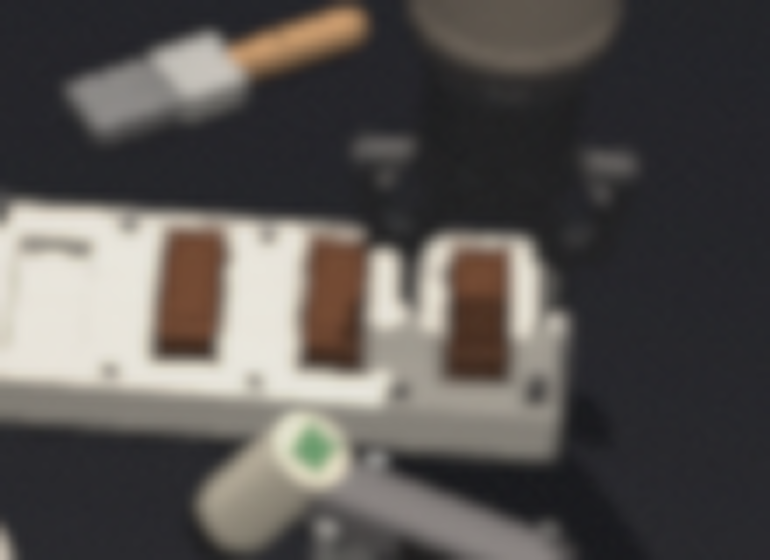

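```bash
python3 -m crank '{"offset": [[0,0,0],[0,0,0],[0,0,0],[0,0,0],[0,0,0]], "angular": [[0,0,0],[0,0,0],[0,0,0],[0,0,0],[0,0,0]]}' 255 40
python3 -m crank '{"offset": [[0,0,0],[0,0,0],[0,0,0],[0,0,0],[0,0,0]], "angular": [[0,0,0],[0,0,0],[0,0,0],[0,0,0],[0,0,0]]}'
python3 -m crank '{"offset": [[0,0,0.3],[0,0,0.6],[0,0,0.9],[0,0,1.2],[0,0,1.5]], "angular": [[0,0,0],[0,0,0],[0,0,0],[0,0,0],[0,0,0]]}'
python3 -m crank '{"offset": [[0,0,0.5],[0,0,1.5],[0,0,3],[0,0,5],[0,0,7]], "angular": [[0,0,0],[0,0,0],[0,0,0],[0,0,0],[0,0,0]]}'
python3 - <<'E'
from h import *
im=env.capture('wrist')[:,:,::-1];cv2.imwrite('pics/w19.png',im)
im=env.capture('side')[:,:,::-1];cv2.imwrite('pics/s19.png',im)
im=env.capture('top')[:,:,::-1];cv2.imwrite('pics/t19.png',im)
E
```

```text
time_s: 29.82
tool_pos: [0.4317, -0.234, 0.005]
ee_rot: [-0.025, 1.57, 0.025]
ft_force: [-0.9, 1.5, 8.2]
gripper_width: 0.0327
time_s: 30.23
tool_pos: [0.4317, -0.234, 0.005]
ee_rot: [-0.025, 1.57, 0.025]
ft_force: [-1.5, 1.3, 9.0]
gripper_width: 0.0329
time_s: 30.65
tool_pos: [0.4316, -0.234, 0.0201]
ee_rot: [-0.025, 1.571, 0.025]
ft_force: [-0.6, -0.3, -2.1]
gripper_width: 0.0325
time_s: 31.07
tool_pos: [0.4311, -0.2341, 0.0909]
ee_rot: [-0.024, 1.572, 0.024]
ft_force: [0.3, 0.4, -1.1]
gripper_width: 0.0326
```

View pics/w19.png

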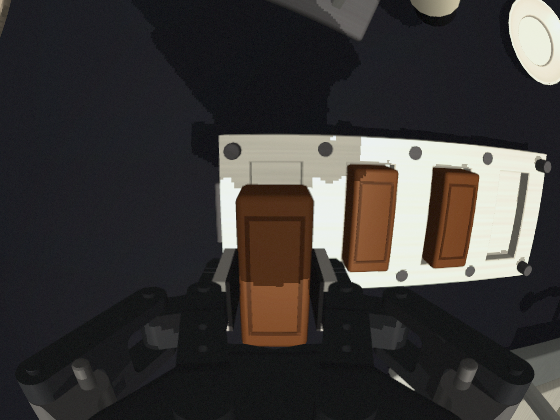

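View pics/s19.png

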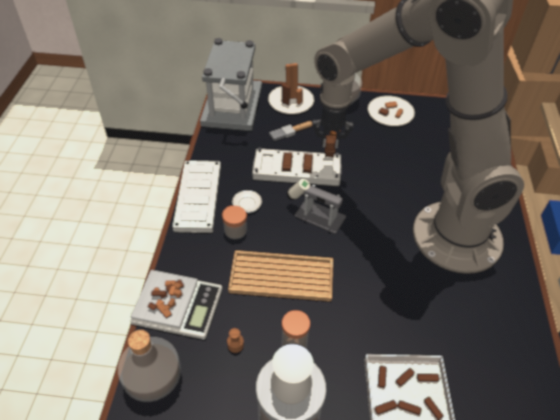

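Bar 1 is held; the width of 32.6 mm is close to its 34 mm. Now I carry it across, above the stand.

```bash
python3 -m crank '{"offset": [[0,0,2],[0,0,5],[0,0,8],[0,0,10],[0,0,11]], "angular": [[0,0,0],[0,0,0],[0,0,0],[0,0,0],[0,0,0]]}' | head -2
python3 -m crank '{"offset": [[0.5,2,0],[1,5,0],[1.5,8,0],[2,11,0],[2.4,14,0]], "angular": [[0,0,0],[0,0,0],[0,0,0],[0,0,0],[0,0,0]]}' | head -2
python3 -m crank '{"offset": [[0,3,0],[0,6,0],[0,9,0],[0,12,0],[0,15,0]], "angular": [[0,0,0],[0,0,0],[0,0,0],[0,0,0],[0,0,0]]}' | head -2
python3 -m crank '{"offset": [[0,2,0],[0,3,0],[0,3.5,0],[0,3.5,0],[0,3.5,0]], "angular": [[0,0,0],[0,0,0],[0,0,0],[0,0,0],[0,0,0]]}'
python3 - <<'E'
from h import *
s=env.read_state();print(s['joint_positions'].round(2))
w=env.camera_info('wrist');np.save('w20.npy',w,allow_pickle=True)
im=env.capture('wrist')[:,:,::-1];cv2.imwrite('pics/w20.png',im)
im=env.capture('top')[:,:,::-1];cv2.imwrite('pics/t20.png',im)
E
```

```text
time_s: 31.63
tool_pos: [0.4321, -0.2343, 0.2016]
time_s: 32.05
tool_pos: [0.4551, -0.0923, 0.1989]
time_s: 32.47
tool_pos: [0.4547, 0.0576, 0.1988]
time_s: 32.88
tool_pos: [0.4554, 0.0899, 0.1993]
ee_rot: [-0.024, 1.571, 0.024]
ft_force: [0.1, 0.0, -1.0]
gripper_width: 0.0328
[-0.88  0.07  0.58  2.08 -0.04  1.   -0.25]
```

View pics/w20.png

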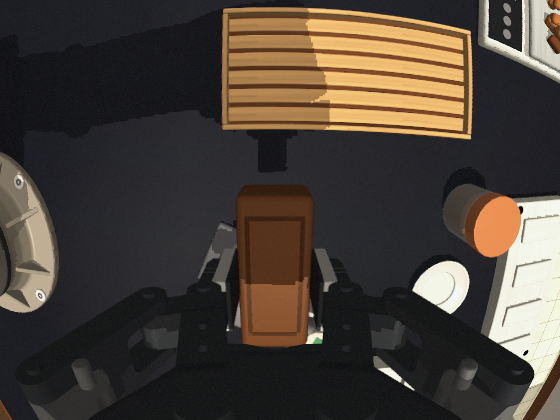

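View pics/t20.png

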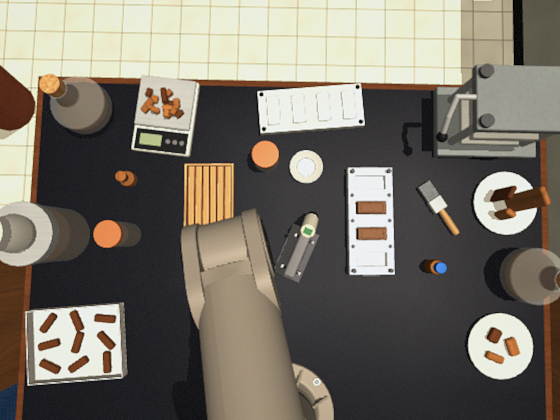

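Run:
```python
from h import *
w=np.load('w20.npy',allow_pickle=True).item()
P=np.array([onplane(w,*p,.02,True) for p in ((223,9),(471,31),(470,138),(222,129))]);print(P.round(4),P.mean(0).round(4))
d=P[1]+P[2]-P[0]-P[3];print(np.degrees(np.arctan2(d[1],d[0])),np.linalg.norm(d)/2)
```

```text
[[0.3935 0.2877 0.02  ]
 [0.6928 0.2969 0.02  ]
 [0.6946 0.1596 0.02  ]
 [0.3973 0.15   0.02  ]] [0.5445 0.2236 0.02  ]
1.805395654044221 0.29846094312717425
```

```bash
python3 -m crank '{"offset": [[0,3,0],[0.1,6,0],[0.2,9,0],[0.3,12,0],[0.3,13.2,0]], "angular": [[0,0,0],[0,0,0],[0,0,0],[0,0,0.3],[0,0,0.3]]}' | head -2
python3 -m crank '{"offset": [[0,0,-2],[0,0,-5],[0,0,-8],[0,0,-11],[0,0,-14]], "angular": [[0,0,0],[0,0,0],[0,0,0],[0,0,0],[0,0,0]]}'
python3 -m crank '{"offset": [[0,0,-1],[0,0,-2],[0,0,-3],[0,0,-4],[0,0,-4.5]], "angular": [[0,0,0],[0,0,0],[0,0,0],[0,0,0],[0,0,0]]}'
python3 - <<'E'
from h import *
w=env.camera_info('wrist');im=env.capture('wrist')[:,:,::-1];cv2.imwrite('pics/w21.png',im)
im=env.capture('side')[:,:,::-1];cv2.imwrite('pics/s21z.png',cv2.resize(im[220:320,210:350],None,fx=5,fy=5,interpolation=2))
E
```

```text
time_s: 33.4
tool_pos: [0.4586, 0.2261, 0.1997]
time_s: 33.82
tool_pos: [0.4589, 0.2218, 0.0586]
ee_rot: [-0.028, 1.57, 0.028]
ft_force: [0.7, 1.2, -1.2]
gripper_width: 0.0329
time_s: 34.23
tool_pos: [0.4588, 0.2232, 0.0144]
ee_rot: [-0.029, 1.57, 0.029]
ft_force: [-0.2, -0.1, -1.4]
gripper_width: 0.0328
```

View pics/w21.png

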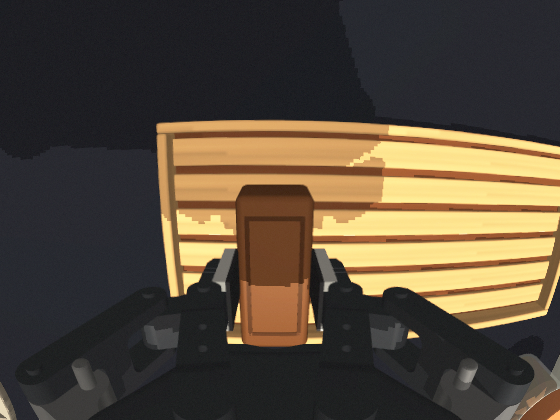

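View pics/s21z.png

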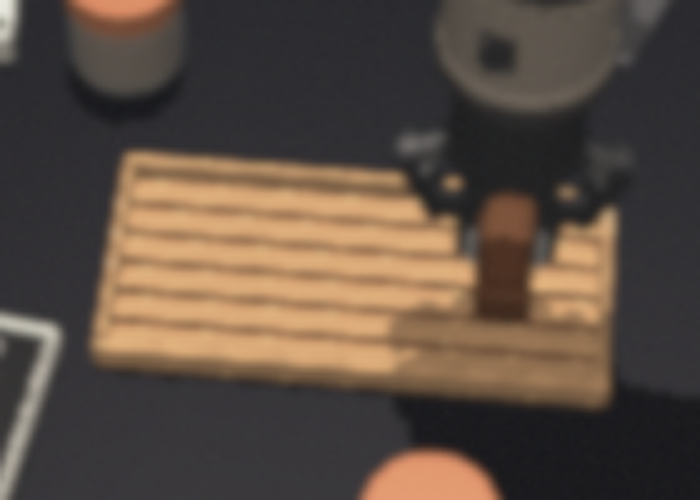

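```bash
python3 -m crank '{"offset": [[0,0,-0.4],[0,0,-0.8],[0,0,-1.2],[0,0,-1.5],[0,0,-1.6]], "angular": [[0,0,0],[0,0,0],[0,0,0],[0,0,0],[0,0,0]]}'
python3 -m crank '{"offset": [[0,0,-0.1],[0,0,-0.2],[0,0,-0.2],[0,0,-0.2],[0,0,-0.2]], "angular": [[0,0,0],[0,0,0],[0,0,0],[0,0,0],[0,0,0]]}'
```

```text
time_s: 34.75
tool_pos: [0.4583, 0.223, -0.0017]
ee_rot: [-0.029, 1.571, 0.029]
ft_force: [0.2, 0.1, -1.2]
gripper_width: 0.0326
time_s: 35.17
tool_pos: [0.4586, 0.2231, -0.0032]
ee_rot: [-0.029, 1.571, 0.029]
ft_force: [-0.1, 0.4, -1.2]
gripper_width: 0.0329
```

```bash
python3 -m crank '{"offset": [[0,0,-0.1],[0,0,-0.1],[0,0,-0.1],[0,0,-0.1],[0,0,-0.1]], "angular": [[0,0,0],[0,0,0],[0,0,0],[0,0,0],[0,0,0]]}'
python3 -m crank '{"offset": [[0,0,-0.1],[0,0,-0.1],[0,0,-0.1],[0,0,-0.1],[0,0,-0.1]], "angular": [[0,0,0],[0,0,0],[0,0,0],[0,0,0],[0,0,0]]}'
```

```text
time_s: 35.58
tool_pos: [0.4586, 0.223, -0.0043]
ee_rot: [-0.029, 1.571, 0.029]
ft_force: [-0.1, -0.3, -1.5]
gripper_width: 0.0328
time_s: 36.0
tool_pos: [0.4587, 0.2231, -0.005]
ee_rot: [-0.029, 1.571, 0.029]
ft_force: [-2.0, -0.5, 7.9]
gripper_width: 0.0328
```

Contact at TCP z = -0.005, as predicted. I release to a partial opening and rise.

```bash
python3 -m crank '{"offset": [[0,0,0],[0,0,0],[0,0,0],[0,0,0],[0,0,0]], "angular": [[0,0,0],[0,0,0],[0,0,0],[0,0,0],[0,0,0]]}' 85 40
python3 -m crank '{"offset": [[0,0,0.3],[0,0,1.5],[0,0,4],[0,0,7],[0,0,10]], "angular": [[0,0,0],[0,0,0],[0,0,0],[0,0,0],[0,0,0]]}' | head -2
python3 -m crank '{"offset": [[0,0,3],[0,0,6],[0,0,9],[0,0,11],[0,0,11]], "angular": [[0,0,0],[0,0,0],[0,0,0],[0,0,0],[0,0,0]]}' | head -2
python3 - <<'E'
from h import *
im=env.capture('wrist')[:,:,::-1];cv2.imwrite('pics/w22.png',im)
E
```

```text
time_s: 36.42
tool_pos: [0.4585, 0.223, -0.0053]
ee_rot: [-0.029, 1.571, 0.029]
ft_force: [0.6, 0.2, 0.4]
gripper_width: 0.0569
time_s: 36.83
tool_pos: [0.4583, 0.2224, 0.0964]
time_s: 37.25
tool_pos: [0.4603, 0.2237, 0.2097]
```

View pics/w22.png

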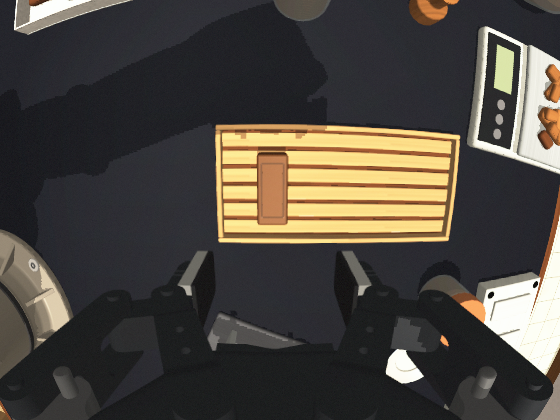

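```bash
python3 -m crank '{"offset": [[1,-3,0],[2,-6,0],[3,-9,0],[4,-12,0],[4.5,-15,0]], "angular": [[0,0,0],[0,0,0],[0,0,0],[0,0,0],[0,0,0]]}' | head -2
python3 -m crank '{"offset": [[0,-3,0],[0,-6,0],[0,-9,0],[0,-12,0],[0,-15,0]], "angular": [[0,0,0],[0,0,0],[0,0,0],[0,0,0],[0,0,0]]}' | head -2
python3 -m crank '{"offset": [[0,-3.5,0],[0,-7,0],[0,-10.5,0],[0,-14,0],[0,-15.6,0]], "angular": [[0,0,0],[0,0,0],[0,0,0],[0,0,0],[0,0,0]]}' | head -2
python3 -m crank '{"offset": [[0,0,-3],[0,0,-6],[0,0,-9],[0,0,-12],[0,0,-14]], "angular": [[0,0,0],[0,0,0],[0,0,0],[0,0,0],[0,0,0]]}' | head -2
python3 -m crank '{"offset": [[0,0,-1],[0,0,-2],[0,0,-3],[0,0,-3],[0,0,-3]], "angular": [[0,0,0],[0,0,0],[0,0,0],[0,0,0],[0,0,0]]}'
python3 - <<'E'
from h import *
w=env.camera_info('wrist');s=env.read_state();p=s['tool_pos'];print(p,pxw(w,[p[0],p[1],.048]))
im=env.capture('wrist')[:,:,::-1];cv2.imwrite('pics/w23.png',im);np.save('w23.npy',w,allow_pickle=True)
E
```

```text
time_s: 37.72
tool_pos: [0.5037, 0.0712, 0.2044]
time_s: 38.13
tool_pos: [0.5027, -0.0785, 0.2043]
time_s: 38.55
tool_pos: [0.502, -0.2373, 0.2045]
time_s: 38.97
tool_pos: [0.5017, -0.2325, 0.0618]
time_s: 39.38
tool_pos: [0.5037, -0.2331, 0.035]
ee_rot: [-0.029, 1.57, 0.029]
ft_force: [-0.7, 0.7, 0.1]
gripper_width: 0.0569
[ 0.50372085 -0.23311734  0.03504915] [272.93165618 249.29098784]
```

View pics/w23.png

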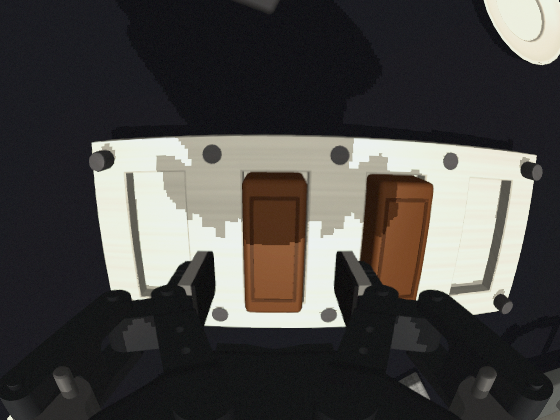

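```bash
python3 -m crank '{"offset": [[0,0,-0.8],[0,0,-1.6],[0,0,-2.3],[0,0,-2.8],[0,0,-3]], "angular": [[0,0,0],[0,0,0],[0,0,0],[0,0,0],[0,0,0]]}'
python3 -m crank '{"offset": [[0,0,0],[0,0,0],[0,0,0],[0,0,0],[0,0,0]], "angular": [[0,0,0],[0,0,0],[0,0,0],[0,0,0],[0,0,0]]}' 
python3 -m crank '{"offset": [[0,0,0],[0,0,0],[0,0,0],[0,0,0],[0,0,0]], "angular": [[0,0,0],[0,0,0],[0,0,0],[0,0,0],[0,0,0]]}' 255 40
python3 -m crank '{"offset": [[0,0,0],[0,0,0],[0,0,0],[0,0,0],[0,0,0]], "angular": [[0,0,0],[0,0,0],[0,0,0],[0,0,0],[0,0,0]]}'
```

```text
time_s: 39.85
tool_pos: [0.5031, -0.2328, 0.0037]
ee_rot: [-0.029, 1.572, 0.029]
ft_force: [-1.2, 0.2, 0.1]
gripper_width: 0.057
time_s: 40.27
tool_pos: [0.5037, -0.233, 0.0049]
ee_rot: [-0.029, 1.57, 0.029]
ft_force: [-0.5, -0.3, -1.3]
gripper_width: 0.0566
time_s: 40.68
tool_pos: [0.5036, -0.233, 0.005]
ee_rot: [-0.029, 1.57, 0.029]
ft_force: [-1.4, 2.1, 5.9]
gripper_width: 0.0326
time_s: 41.1
tool_pos: [0.5037, -0.2329, 0.005]
ee_rot: [-0.029, 1.57, 0.029]
ft_force: [-1.0, 0.9, 5.4]
gripper_width: 0.0329
```

```bash
python3 -m crank '{"offset": [[0,0,0.5],[0,0,1],[0,0,2],[0,0,4],[0,0,6]], "angular": [[0,0,0],[0,0,0],[0,0,0],[0,0,0],[0,0,0]]}' 
python3 -m crank '{"offset": [[0,0,3],[0,0,6],[0,0,9],[0,0,12],[0,0,14]], "angular": [[0,0,0],[0,0,0],[0,0,0],[0,0,0],[0,0,0]]}' | head -2
python3 -m crank '{"offset": [[1,2,0],[2,5,0],[3,8,0],[3.9,11,0],[3.9,14,0]], "angular": [[0,0,0],[0,0,0],[0,0,0],[0,0,0],[0,0,0]]}' | head -2
python3 -m crank '{"offset": [[0,3,0],[0,6,0],[0,9,0],[0,12,0],[0,15,0]], "angular": [[0,0,0],[0,0,0],[0,0,0],[0,0,0],[0,0,0]]}' | head -2
python3 -m crank '{"offset": [[0,2,0],[0,3,0],[0,3.5,0],[0,3.5,0],[0,3.5,0]], "angular": [[0,0,0],[0,0,0],[0,0,0],[0,0,0],[0,0,0]]}'
python3 - <<'E'
from h import *
w=env.camera_info('wrist');np.save('w24.npy',w,allow_pickle=True)
im=env.capture('wrist')[:,:,::-1];cv2.imwrite('pics/w24.png',im)
E
```

```text
time_s: 41.52
tool_pos: [0.5031, -0.2331, 0.0657]
ee_rot: [-0.029, 1.572, 0.029]
ft_force: [0.0, 0.4, -0.9]
gripper_width: 0.0328
time_s: 41.93
tool_pos: [0.5038, -0.2336, 0.2082]
time_s: 42.35
tool_pos: [0.5436, -0.0914, 0.2056]
time_s: 42.77
tool_pos: [0.5422, 0.0582, 0.2056]
time_s: 43.18
tool_pos: [0.5426, 0.0907, 0.205]
ee_rot: [-0.028, 1.57, 0.028]
ft_force: [0.5, -0.6, -0.7]
gripper_width: 0.0325
```

View pics/w24.png

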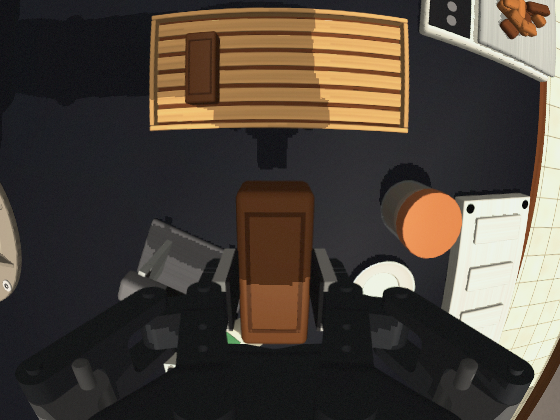

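Run:
```python
from h import *
w=np.load('w24.npy',allow_pickle=True).item()
P=np.array([onplane(w,*p,.02,True) for p in ((152,15),(408,18),(407,132),(150,130))]);print(P.round(4),P.mean(0).round(4))
d=P[1]+P[2]-P[0]-P[3];print(np.degrees(np.arctan2(d[1],d[0])),np.linalg.norm(d)/2)
print(onplane(w,203,66,.038,True))
```

```text
[[0.3942 0.2892 0.02  ]
 [0.6928 0.2982 0.02  ]
 [0.6951 0.159  0.02  ]
 [0.398  0.1501 0.02  ]] [0.545  0.2241 0.02  ]
1.7280820942592754 0.29795151894064453
[0.46376132 0.21873557 0.038     ]
```

```bash
python3 -m crank '{"offset": [[0,3,0],[0.1,6,0],[0.2,9,0],[0.2,12,0],[0.2,13.4,0]], "angular": [[0,0,0],[0,0,0],[0,0,0],[0,0,0],[0,0,0]]}' | head -2
python3 -m crank '{"offset": [[0,0,-2],[0,0,-5],[0,0,-8],[0,0,-11],[0,0,-14]], "angular": [[0,0,0],[0,0,0],[0,0,0],[0,0,0],[0,0,0]]}' | head -2
python3 -m crank '{"offset": [[0,0,-1.5],[0,0,-3],[0,0,-4.5],[0,0,-5.5],[0,0,-6.2]], "angular": [[0,0,0],[0,0,0],[0,0,0],[0,0,0],[0,0,0]]}'
python3 -m crank '{"offset": [[0,0,-0.2],[0,0,-0.4],[0,0,-0.6],[0,0,-0.6],[0,0,-0.6]], "angular": [[0,0,0],[0,0,0],[0,0,0],[0,0,0],[0,0,0]]}'
```

```text
time_s: 43.65
tool_pos: [0.5445, 0.2287, 0.2046]
time_s: 44.07
tool_pos: [0.545, 0.2244, 0.0637]
time_s: 44.48
tool_pos: [0.5446, 0.2246, 0.0018]
ee_rot: [-0.029, 1.571, 0.027]
ft_force: [-0.1, 0.2, -0.8]
gripper_width: 0.0326
time_s: 44.9
tool_pos: [0.5448, 0.2262, -0.0028]
ee_rot: [-0.029, 1.57, 0.029]
ft_force: [0.1, 0.4, -1.8]
gripper_width: 0.0328
```

```bash
python3 -m crank '{"offset": [[0,0,-0.1],[0,0,-0.1],[0,0,-0.1],[0,0,-0.1],[0,0,-0.1]], "angular": [[0,0,0],[0,0,0],[0,0,0],[0,0,0],[0,0,0]]}'
python3 -m crank '{"offset": [[0,0,-0.1],[0,0,-0.1],[0,0,-0.1],[0,0,-0.1],[0,0,-0.1]], "angular": [[0,0,0],[0,0,0],[0,0,0],[0,0,0],[0,0,0]]}'
```

```text
time_s: 45.32
tool_pos: [0.5446, 0.2261, -0.0042]
ee_rot: [-0.029, 1.571, 0.029]
ft_force: [0.7, 0.4, -0.9]
gripper_width: 0.0326
time_s: 45.73
tool_pos: [0.5447, 0.2261, -0.005]
ee_rot: [-0.029, 1.571, 0.029]
ft_force: [-2.1, 0.3, 7.1]
gripper_width: 0.0328
```

```bash
python3 -m crank '{"offset": [[0,0,0],[0,0,0],[0,0,0],[0,0,0],[0,0,0]], "angular": [[0,0,0],[0,0,0],[0,0,0],[0,0,0],[0,0,0]]}' 85 40
python3 -m crank '{"offset": [[0,0,0.3],[0,0,1.5],[0,0,4],[0,0,7],[0,0,10]], "angular": [[0,0,0],[0,0,0],[0,0,0],[0,0,0],[0,0,0]]}' | head -2
python3 -m crank '{"offset": [[0,0,3],[0,0,6],[0,0,9],[0,0,11],[0,0,11]], "angular": [[0,0,0],[0,0,0],[0,0,0],[0,0,0],[0,0,0]]}' | head -2
python3 - <<'E'
from h import *
im=env.capture('wrist')[:,:,::-1];cv2.imwrite('pics/w25.png',im)
E
python3 -m crank '{"offset": [[1,-3,0],[2,-6,0],[3,-9,0],[3.1,-12,0],[3.1,-15,0]], "angular": [[0,0,0],[0,0,0],[0,0,0],[0,0,0],[0,0,0]]}' | head -2
python3 -m crank '{"offset": [[0,-3,0],[0,-6,0],[0,-9,0],[0,-12,0],[0,-15,0]], "angular": [[0,0,0],[0,0,0],[0,0,0],[0,0,0],[0,0,0]]}' | head -2
python3 -m crank '{"offset": [[0,-3.5,0],[0,-7,0],[0,-10.5,0],[0,-14,0],[0,-15.7,0]], "angular": [[0,0,0],[0,0,0],[0,0,0],[0,0,0],[0,0,0]]}' | head -2
python3 -m crank '{"offset": [[0,0,-3],[0,0,-6],[0,0,-9],[0,0,-12],[0,0,-14]], "angular": [[0,0,0],[0,0,0],[0,0,0],[0,0,0],[0,0,0]]}' | head -2
python3 -m crank '{"offset": [[0,0,-1],[0,0,-2],[0,0,-3],[0,0,-3],[0,0,-3]], "angular": [[0,0,0],[0,0,0],[0,0,0],[0,0,0],[0,0,0]]}'
python3 - <<'E'
from h import *
w=env.camera_info('wrist');s=env.read_state();p=s['tool_pos'];print(p,pxw(w,[p[0],p[1],.048]))
im=env.capture('wrist')[:,:,::-1];cv2.imwrite('pics/w26.png',im)
E
```

```text
time_s: 46.15
tool_pos: [0.5445, 0.226, -0.0054]
ee_rot: [-0.029, 1.571, 0.029]
ft_force: [-0.6, -1.0, 0.1]
gripper_width: 0.0572
time_s: 46.57
tool_pos: [0.5443, 0.2255, 0.0965]
time_s: 46.98
tool_pos: [0.5465, 0.2264, 0.21]
time_s: 47.45
tool_pos: [0.5753, 0.0742, 0.2042]
time_s: 47.87
tool_pos: [0.5747, -0.0755, 0.2043]
time_s: 48.28
tool_pos: [0.5739, -0.2356, 0.2045]
time_s: 48.7
tool_pos: [0.5737, -0.2305, 0.0616]
time_s: 49.12
tool_pos: [0.5757, -0.2311, 0.0351]
ee_rot: [-0.029, 1.57, 0.029]
ft_force: [-0.0, 0.3, 0.5]
gripper_width: 0.057
[ 0.57573196 -0.23108982  0.03505092] [272.91928637 249.23561388]
```

View pics/w25.png

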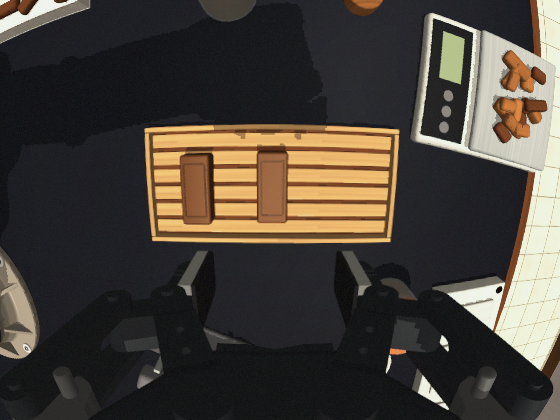

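View pics/w26.png

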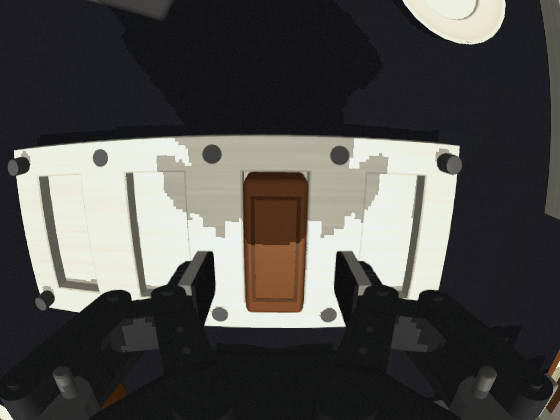

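Bars 1 and 2 lie flat in the tray, at columns 197 and 272. Bar 3 is centred between the fingers, so I grasp it.

```bash
python3 -m crank '{"offset": [[0,0,-0.8],[0,0,-1.6],[0,0,-2.3],[0,0,-2.8],[0,0,-3]], "angular": [[0,0,0],[0,0,0],[0,0,0],[0,0,0],[0,0,0]]}' | head -2
python3 -m crank '{"offset": [[0,0,0],[0,0,0],[0,0,0],[0,0,0],[0,0,0]], "angular": [[0,0,0],[0,0,0],[0,0,0],[0,0,0],[0,0,0]]}' | head -2
python3 -m crank '{"offset": [[0,0,0],[0,0,0],[0,0,0],[0,0,0],[0,0,0]], "angular": [[0,0,0],[0,0,0],[0,0,0],[0,0,0],[0,0,0]]}' 255 40
python3 -m crank '{"offset": [[0,0,0],[0,0,0],[0,0,0],[0,0,0],[0,0,0]], "angular": [[0,0,0],[0,0,0],[0,0,0],[0,0,0],[0,0,0]]}'
python3 -m crank '{"offset": [[0,0,0.5],[0,0,1],[0,0,2],[0,0,4],[0,0,6]], "angular": [[0,0,0],[0,0,0],[0,0,0],[0,0,0],[0,0,0]]}' 
python3 -m crank '{"offset": [[0,0,3],[0,0,6],[0,0,9],[0,0,12],[0,0,14]], "angular": [[0,0,0],[0,0,0],[0,0,0],[0,0,0],[0,0,0]]}' | head -2
python3 -m crank '{"offset": [[1,2,0],[2,5,0],[3,8,0],[4,11,0],[5.3,14,0]], "angular": [[0,0,0],[0,0,0],[0,0,0],[0,0,0],[0,0,0]]}' | head -2
python3 -m crank '{"offset": [[0,3,0],[0,6,0],[0,9,0],[0,12,0],[0,15,0]], "angular": [[0,0,0],[0,0,0],[0,0,0],[0,0,0],[0,0,0]]}' | head -2
python3 -m crank '{"offset": [[0,2,0],[0,3,0],[0,3.5,0],[0,3.5,0],[0,3.5,0]], "angular": [[0,0,0],[0,0,0],[0,0,0],[0,0,0],[0,0,0]]}'
python3 - <<'E'
from h import *
w=env.camera_info('wrist');np.save('w27.npy',w,allow_pickle=True)
im=env.capture('wrist')[:,:,::-1];cv2.imwrite('pics/w27.png',im)
E
```

```text
time_s: 49.58
tool_pos: [0.575, -0.2308, 0.0036]
time_s: 50.0
tool_pos: [0.5757, -0.231, 0.005]
time_s: 50.42
tool_pos: [0.5756, -0.231, 0.005]
ee_rot: [-0.029, 1.57, 0.029]
ft_force: [-1.5, 0.7, 5.8]
gripper_width: 0.0323
time_s: 50.83
tool_pos: [0.5756, -0.231, 0.0051]
ee_rot: [-0.029, 1.57, 0.029]
ft_force: [-2.4, 1.2, 6.0]
gripper_width: 0.0325
time_s: 51.25
tool_pos: [0.5751, -0.231, 0.0657]
ee_rot: [-0.029, 1.572, 0.029]
ft_force: [0.4, 0.2, -0.5]
gripper_width: 0.0329
time_s: 51.67
tool_pos: [0.5758, -0.2316, 0.2084]
time_s: 52.08
tool_pos: [0.6284, -0.0898, 0.2058]
time_s: 52.5
tool_pos: [0.6282, 0.0603, 0.2056]
time_s: 52.92
tool_pos: [0.6286, 0.0925, 0.205]
ee_rot: [-0.028, 1.57, 0.027]
ft_force: [0.7, 0.6, -1.2]
gripper_width: 0.033
```

View pics/w27.png

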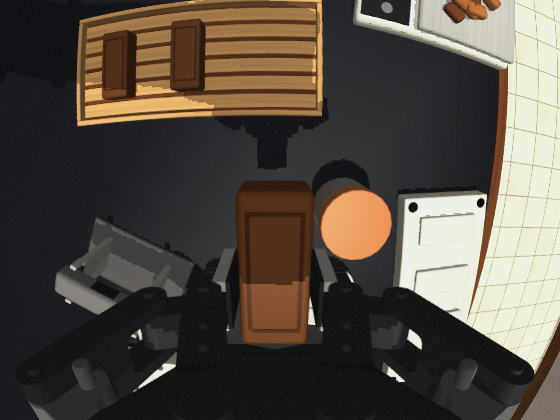

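Run:
```python
from h import *
w=np.load('w27.npy',allow_pickle=True).item()
P=np.array([onplane(w,*p,.02,True) for p in ((80,21),(320,0),(322,115),(79,125))]);print(P.round(4),P.mean(0).round(4))
d=P[1]+P[2]-P[0]-P[3];print(np.degrees(np.arctan2(d[1],d[0])),np.linalg.norm(d)/2)
print(onplane(w,118,62,.038,True),onplane(w,188,53,.038,True))
im=env.capture('top')[:,:,::-1];cv2.imwrite('pics/t27.png',cv2.resize(im[140:290,160:320],None,fx=4,fy=4,interpolation=2))
```

```text
[[0.3777 0.2989 0.02  ]
 [0.6731 0.3071 0.02  ]
 [0.6792 0.1716 0.02  ]
 [0.384  0.1624 0.02  ]] [0.5285 0.235  0.02  ]
1.6910423408552802 0.2954177702789447
[0.44898127 0.23203338 0.038     ] [0.5325958  0.23570112 0.038     ]
```

View pics/t27.png

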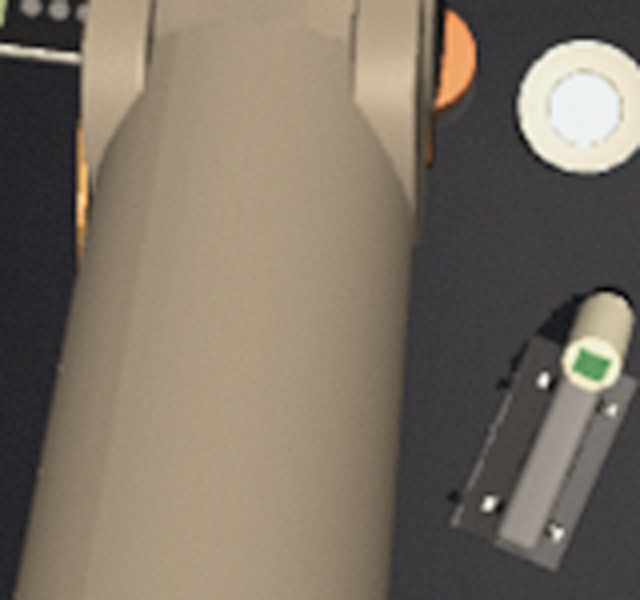

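The tray has been knocked by about (-15, +11) mm with the same yaw, and the bars moved with it. I adjust the target for bar 3 to match.

```bash
python3 -m crank '{"offset": [[-0.5,3,0],[-1,6,0],[-1.4,9,0],[-1.4,12,0],[-1.4,14.5,0]], "angular": [[0,0,0],[0,0,0],[0,0,0],[0,0,0],[0,0,0]]}' | head -2
python3 -m crank '{"offset": [[0,0,-2],[0,0,-5],[0,0,-8],[0,0,-11],[0,0,-13]], "angular": [[0,0,0],[0,0,0],[0,0,0],[0,0,0],[0,0,0]]}' | head -2
python3 -m crank '{"offset": [[0,0,0],[0,0,0],[0,0,0],[0,0,0],[0,0,0]], "angular": [[0,0,0],[0,0,0],[0,0,0],[0,0,0],[0,0,0]]}' | head -2
python3 - <<'E'
from h import *
w=env.camera_info('wrist');np.save('w28.npy',w,allow_pickle=True)
im=env.capture('wrist')[:,:,::-1];cv2.imwrite('pics/w28.png',im)
im=env.capture('side')[:,:,::-1];cv2.imwrite('pics/s28z.png',cv2.resize(im[220:320,210:350],None,fx=5,fy=5,interpolation=2))
E
```

```text
time_s: 53.43
tool_pos: [0.6145, 0.24, 0.2049]
time_s: 53.85
tool_pos: [0.6139, 0.2372, 0.0721]
time_s: 54.27
tool_pos: [0.6154, 0.2392, 0.0763]
```

View pics/w28.png

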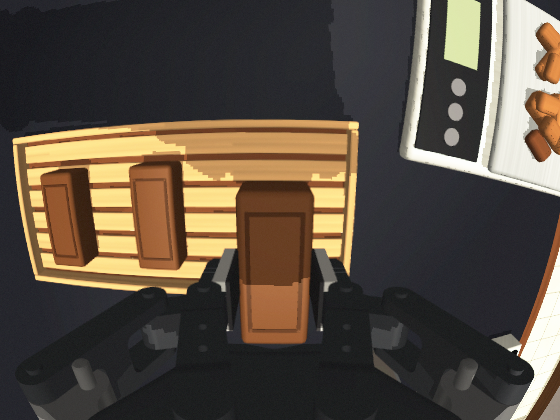

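View pics/s28z.png

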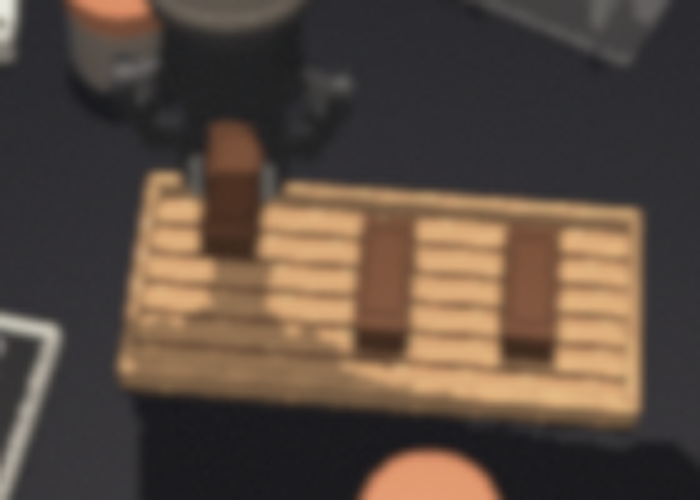

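```bash
python3 -m crank '{"offset": [[0,0,-1.5],[0,0,-3],[0,0,-4.5],[0,0,-6],[0,0,-7]], "angular": [[0,0,0],[0,0,0],[0,0,0],[0,0,0],[0,0,0]]}' 
python3 -m crank '{"offset": [[0,0,-0.3],[0,0,-0.6],[0,0,-0.9],[0,0,-0.9],[0,0,-0.9]], "angular": [[0,0,0],[0,0,0],[0,0,0],[0,0,0],[0,0,0]]}'
python3 -m crank '{"offset": [[0,0,-0.1],[0,0,-0.1],[0,0,-0.1],[0,0,-0.1],[0,0,-0.1]], "angular": [[0,0,0],[0,0,0],[0,0,0],[0,0,0],[0,0,0]]}'
```

```text
time_s: 54.78
tool_pos: [0.6134, 0.2386, 0.0018]
ee_rot: [-0.03, 1.573, 0.028]
ft_force: [-0.6, 0.5, -2.1]
gripper_width: 0.0327
time_s: 55.2
tool_pos: [0.6148, 0.2391, -0.0039]
ee_rot: [-0.029, 1.57, 0.029]
ft_force: [0.9, 0.2, -0.9]
gripper_width: 0.033
time_s: 55.62
tool_pos: [0.6148, 0.2392, -0.0049]
ee_rot: [-0.029, 1.57, 0.029]
ft_force: [0.9, 0.9, 3.5]
gripper_width: 0.0325
```

```bash
python3 -m crank '{"offset": [[0,0,0],[0,0,0],[0,0,0],[0,0,0],[0,0,0]], "angular": [[0,0,0],[0,0,0],[0,0,0],[0,0,0],[0,0,0]]}' 85 40
python3 -m crank '{"offset": [[0,0,0.3],[0,0,1.5],[0,0,4],[0,0,7],[0,0,10]], "angular": [[0,0,0],[0,0,0],[0,0,0],[0,0,0],[0,0,0]]}' | head -2
python3 -m crank '{"offset": [[0,0,3],[0,0,6],[0,0,9],[0,0,11],[0,0,13]], "angular": [[0,0,0],[0,0,0],[0,0,0],[0,0,0],[0,0,0]]}' | head -2
python3 -m crank '{"offset": [[0,-3,0],[0,-6,0],[0,-9,0],[0,-12,0],[0,-14,0]], "angular": [[0,0,0],[0,0,0],[0,0,0],[0,0,0],[0,0,0]]}' | head -2
python3 -m crank '{"offset": [[0,0,0],[0,0,0],[0,0,0],[0,0,0],[0,0,0]], "angular": [[0,0,0],[0,0,0],[0,0,0],[0,0,0],[0,0,0]]}' | head -2
python3 - <<'E'
from h import *
w=env.camera_info('wrist');np.save('w29.npy',w,allow_pickle=True)
for n in('wrist','side'):
  im=env.capture(n)[:,:,::-1];cv2.imwrite(f'pics/{n[0]}29.png',im)
E
```

```text
time_s: 56.03
tool_pos: [0.6145, 0.239, -0.0054]
ee_rot: [-0.029, 1.571, 0.029]
ft_force: [0.1, 0.1, -0.4]
gripper_width: 0.0572
time_s: 56.45
tool_pos: [0.6144, 0.2386, 0.0965]
time_s: 56.87
tool_pos: [0.6147, 0.2388, 0.2276]
time_s: 57.28
tool_pos: [0.6143, 0.0955, 0.2261]
time_s: 57.7
tool_pos: [0.6145, 0.1002, 0.2248]
```

View pics/w29.png

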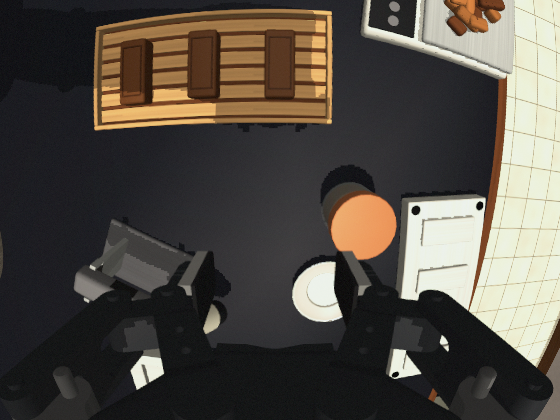

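View pics/s29.png

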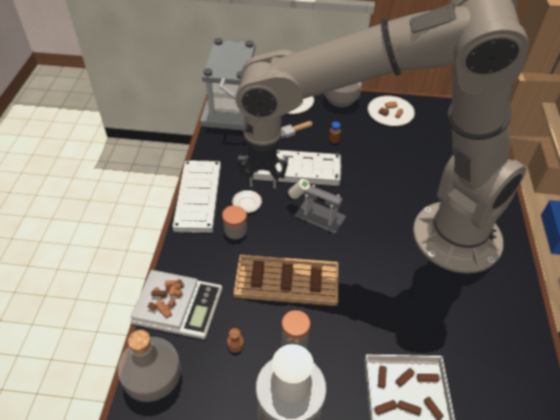

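Run:
```python
from rig import env
print(env.close_job())
```

```text
the job is handed in; nothing more can be done
None
```

The job is handed in, at about 58 s of the 208 s allowed. Three bars were there, and cavity 4 was empty.

**Measuring:** The thermometer was held about 11 cm from bars 1, 2 and 3 in turn, over 2 s each. By my calculation the line of sight landed within about 1 mm of the bar positions I assumed. Later wrist pictures put the bars about 4–6 mm away from those positions in y. The barrel also showed a few mm of offset in the overlays, so the real error is probably 5–10 mm against the 15 mm limit. I had no direct reading of the aim.

**Thermometer:** It is back in its stand and let go. The pictures show it lying as it did at the start.

**Bars:** They lie flat and the same way up in the tray, about 85 mm between centres, with roughly 50 mm of air between them. The tray was knocked about 15–20 mm aside during the run, and I found it again before placing bar 3. In the last pictures all three bars are well inside the rim, the tools and vessels look undisturbed, and the gripper was empty and clear of everything.

**What went wrong:** My first grasp of the thermometer failed. The real fingertips are about 3–4 cm above the reported tool point, so the fingers pressed on top of the grip with about 34 N. The thermometer shifted in its stand but settled back when I let go. The second grasp, made lower, held.

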